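# Tighten the drain plug with the click wrench

## Task

Before the urns go back, tighten the square-headed drain plug in the stall table: take the click wrench from its mat, put its socket fully down over the plug and turn the handle clockwise until the wrench clearly gives, then stop turning at once, well before the handle is bent round to its stop. Lift the wrench off without slackening the plug, lay it flat on its mat again and let go; leave everything else where it stands.

Things in the scene. Friction and masses are not known exactly. Their poses are not given: they have to be found in the camera images.
- wrench: Steel head of the click wrench. Origin: centre of its square through-socket, level with the handle's underside; z up; the handle runs along -x. Head: square ring 53 x 53 mm, opening 35 x 35 mm (sides along x, y), 8 to 28 mm above the origin. Handle: straight bar 26 mm wide, 28 mm tall (z 0 to 28 mm), from x = -43 to -266 mm. Head 0.09 kg, handle 0.26 kg, give or take a quarter.
- wrench_pivot (a point): The wrench's breakaway: vertical pivot between head and handle, 45 mm behind the socket centre, at underside level. Stiff and straight up to the set torque, 1.3 N m; pushed harder clockwise (from above) with the socket held, the handle gives: it kinks, up to a stop at 0.32 rad, the torque hardly rising (0.8 N m/rad). It springs straight when eased; gives only that way.
- wrench_grip (a point): Where to grasp the handle: mid width and mid height (14 mm above its underside), 165 mm behind the socket centre, 120 mm behind the pivot. Axes of the handle: x along it towards the head, z up; straight, they agree with the head's axes, and the angle between the two x axes is the kink. A push here clicks it at about 11 N; a firm grip shares that with a twist.
- plug_top (a point): Centre of the top of the square-headed brass plug, on its axis, 36 mm above the white table (height 0); x, y axes square to its flats, turning with it. Square 32 x 32 mm (edges rounded 3 mm) from 6 to 28 mm high, above it a cone from 31 to 18 mm across. The socket fits any of four ways, 1.5 mm to spare each side, about 0.13 rad play either way; fully down, the handle's underside is on the table.
- plug (a joint): Angle of the plug, rad, from an arbitrary zero; grows as it is screwed in (clockwise from above). It turns against 0.45 N m of friction and stays where left; after some 0.15 to 0.4 rad it comes up hard against its seat. Where that is cannot be seen beforehand.
- drain: Fixed round steel flange under the plug, 68 mm across, 6 mm thick. Origin: centre of its underside.
- mat: Cork mat for the wrench, fixed, 130 (its x) x 340 (its y) x 4 mm. Origin at the centre of its underside, on the table. The wrench starts on it, socket towards the mat's +y end.
- cap: The other drain fitting, not to be used: flange 68 mm across with a round brass cap 44 mm across, 26 mm tall; fixed, 110 to 170 mm from the plug. Origin: centre of its underside.
- cup_stack: Bystander, to be left alone: stack of brown paper cups, 77 mm across, 148 mm tall. Origin at its underside.
- paper_cup: Bystander, to be left alone: single open paper cup, 78 mm across, 92 mm tall. Origin at its underside.
- sugar_jar: Bystander, to be left alone: glass jar with steel lid, 72 mm across, 110 mm tall. Origin at its underside.
- mug: Bystander, to be left alone: white mug, 80 mm across, 90 mm tall, handle to its +y. Origin at its underside.
- milk_carton: Bystander, to be left alone: white carton, 70 x 70 x 100 mm. Origin at its underside.
- screwdriver: Bystander, to be left alone: screwdriver lying flat, along its x. Origin at its underside.
There are look-alikes about, which are no part of the job. What is shaped like the drain but orange or purple is not meant.

How it is judged:
By the outcome, as a careful person would: the job done as asked, in the order asked, and still so for the second after the job is handed in, with the robot touching nothing.
It also fails if it takes over 67 s, if anything falls off the work surface, if the arm or the gripper's body presses on something with over 40 N, if the wrist force passes 120 N, or if a joint passes its speed limit or range.

## Robot

A 7-joint arm with a two-finger parallel gripper is mounted at the origin on the work surface. World frame = base frame: x ahead of the robot, y to its left, z up, the work surface at z = 0. Lengths are in mm, angles in rad, forces in N, time in s.
With the tool pointing down it reaches from about 350 to 900 mm from the base axis. Payload 8.1 kg.
Tool frame: the origin (TCP) lies midway between the tips of the shut fingers; the grasp point (between the pads) lies 19 mm behind it; z points along the fingers, y is the direction in which the jaws open and shut (so a half turn about z gives the same grasp; the last joint's range is limited). The gripper opens to 85 mm and grips with 20 to 120 N. Pads are 22 mm wide; open, the fingers measure 114 mm over their backs; the gripper's body (76 mm by 85 mm) begins 54 mm behind the grasp point. The pads swing forward as they close: fully open they stand 13 mm farther back than shut.
Start: joints at [1.074, 0.434, 0.025, 1.573, -0.012, 1.134, -0.075], TCP at [239.791, -577.184, 231.323] pointing down, gripper open.
Joint ranges: [-2.62, 2.62], [-0.44, 2.09], [-1.27, 1.32], [0.08, 2.57], [-1.32, 4.46], [0.12, 2], [-2.74, 2.74]. Speed limits (rad/s): [2.22, 2.22, 3.01, 3.01, 3.14, 3.14, 3.14].

## Interface

Orientations are given as a unit quaternion [w, x, y, z].
In Python, from station import bot gives the robot as it stands.
- The arm moves only by the tool play_rows, never from a script. Its argument "rows" is one flat list of numbers, 6 for each row, row after row: the shift along the tool's x, y, z in units of 0.15 m (1.0 is 0.15 m), then the turn, a rotation vector about the tool's x, y, z in units of 90 degrees (1.0 is 90 degrees). In form: [x, y, z, ax, ay, az, x, y, z, ax, ay, az, ...]. A call has 1 to 5 rows; each row shifts and turns the commanded pose from where the row before left it, along the tool's axes as they then stand; what a row does not reach is not made up. A row lasts 1/10 s, in which the tool goes at most 50 mm and 8.59 degrees, less where a joint would pass 70% of its speed; a pose out of reach is approached as far as the arm can. A call with a number of a shift or a turn outside -1 to 1 is refused whole. A call with a gripper value outside its range is refused whole. "gripper" is the opening, from 0 (shut) to 1 (fully open), set as the call begins (left out, the last holds). The fingers move at their own pace and stop on an object; "force" is the grip in N (left out, the last holds). Time passes only in rows, so rows that do not move let the fingers close. It gives the time, the measured TCP pose, the force and the opening at its end, in the units of the state.
- bot.observe(): the state, without advancing time (a new reading comes with each control period).
- bot.get_image(name): name is "scene" or "side" or "wrist"; returns a dict with "image" (420x560x3 uint8, red, green, blue), "range_z" (420x560 float32, mm along the optical axis (not along the pixel's ray), 0 where there is no reading), "camera_matrix" (3x3 intrinsics, pixels), "extrinsics" (4x4, takes a point from world to camera coordinates). Camera axes: x right, y down, z forward; pixel columns grow to the right and rows downward; lengths in mm; the calibration is good to about 2 mm. A picture is of the moment at which its call begins.
- bot.finish_job(): hands the job in, once; it reports no verdict.
The state is a dict: "clock": time; "joint_pos": joint angles; "qvel": joint speeds; "effort": joint torques, N m; "tool_pos": TCP position; "tcp_rot": TCP orientation; "wrist_force": force on the tool from outside, world axes, zero at the start; "moment": the same for the moment, N m; "grip_width": opening from 0.0 (shut) to 1.0 (fully open).
Only numpy, scipy, OpenCV 4.12 (cv2) and the standard library are available. Lean on these libraries where they do the work, as an engineer would, in place of code of your own. Each camera call takes 0.05 s, during which the arm holds its last target.

## Working session

There is one attempt and no reset: what is moved stays moved. The work goes in short steps, Python scripts to look and compute and a tool call to move; the robot and the scene stay as the last step left them, time stands still between calls to the robot, and variables do not carry over. Pictures are saved under pics/ and viewed, and the job is handed in when it is done.

Besides the shell and the picture viewer there is one more tool, called by a JSON object that holds its "op" and its "data". play_rows: Moves the arm, as the interface text tells. Shifts and turns lie within -1 to 1; 1 stands for 0.15 m of shift or 90 degrees of turn. Its arguments: {"type":"object","properties":{"rows":{"type":"array","items":{"type":"number"}},"gripper":{"type":"number"},"force":{"type":"number"}},"required":["rows"]}

```bash
ls; mkdir -p pics; cat > h.py <<'E'
import numpy as np, cv2
from station import bot
def snap(n,tag):
    d=bot.get_image(n); cv2.imwrite(f'pics/{tag}.png',d['image'][:,:,::-1]); np.savez(f'{tag}.npz',**d); return d
def load(tag): return dict(np.load(f'{tag}.npz'))
def ray(d,u,v,z):
    K=d['camera_matrix'];E=d['extrinsics'];R=E[:3,:3];t=E[:3,3]
    c=-R.T@t; r=R.T@np.linalg.inv(K)@np.array([u,v,1.]); return c+r*(z-c[2])/r[2]
def pts(d):
    K=d['camera_matrix'];E=d['extrinsics'];z=d['range_z'];v,u=np.mgrid[:z.shape[0],:z.shape[1]]
    P=np.stack([(u-K[0,2])/K[0,0]*z,(v-K[1,2])/K[1,1]*z,z],-1)
    return (P-E[:3,3])@E[:3,:3]
def proj(d,p):
    q=d['extrinsics'][:3,:3]@np.array(p)+d['extrinsics'][:3,3]; q=d['camera_matrix']@q; return q[:2]/q[2]
E
python3 - <<'E'
from h import *
print(bot.observe())
for n in ['scene','side','wrist']: 
    d=snap(n,n+'0'); print(n,-d['extrinsics'][:3,:3].T@d['extrinsics'][:3,3])
E
```

```text
pics
{'clock': 0.0, 'joint_pos': array([ 1.07441638,  0.43524437,  0.02494171,  1.57409069, -0.01158728,
        1.1340051 , -0.07510269]), 'qvel': array([-6.07257958e-05, -3.58122388e-04, -5.75396258e-05,  1.89616927e-03,
       -8.17224045e-04,  1.66374311e-03,  1.01623200e-03]), 'effort': array([-9.51874354e-04, -6.70472360e+01,  1.02460507e+00, -3.16215026e+01,
        1.54965848e-02,  1.26062575e-02, -1.49101425e-05]), 'tool_pos': array([ 239.56721721, -576.71468577,  230.51480899]), 'tcp_rot': array([-7.68672200e-04,  9.80683172e-01,  1.95601312e-01, -2.26747419e-04]), 'wrist_force': array([-0.99927515, -0.52416847, -0.19590805]), 'moment': array([ 0.01004559,  0.00247802, -0.02332543]), 'grip_width': 1.0045035430595937}
scene [1025.23798689 -175.29987934  878.98246626]
side [ 67.50480089 498.41107574 649.26569421]
wrist [ 317.43970169 -544.01569694  373.07995652]
```

View pics/scene0.png

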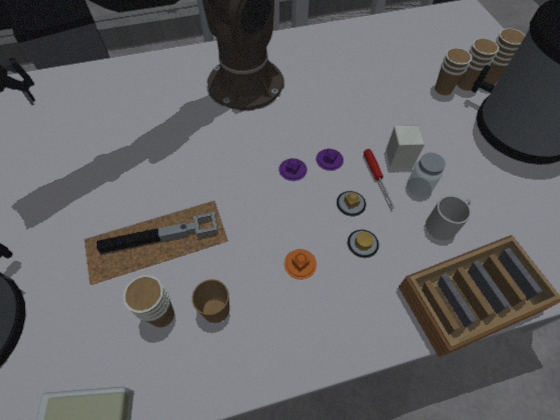

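View pics/side0.png

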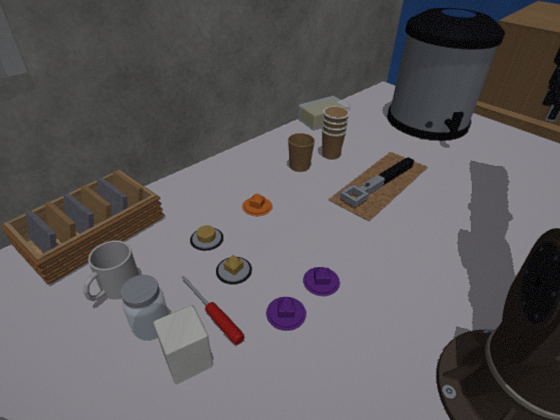

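View pics/wrist0.png

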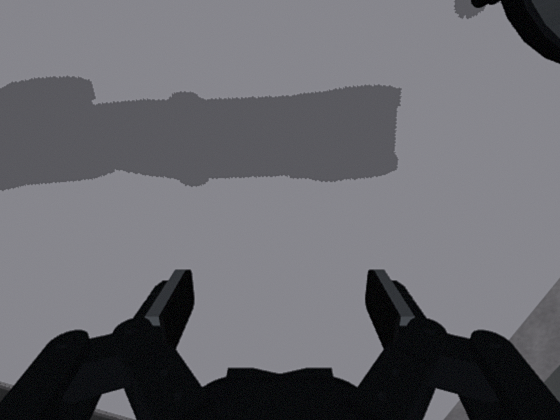

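The plug is at about (351,200) in scene and (234,266) in side. The round cap is at (364,242), and the wrench runs from (100,245) to (206,225). Next I zoom in to measure these.

```bash
python3 - <<'E'
from h import *
for n,c in [('scene',(80,195,240,275)),('side',(325,145,435,220)),('scene',(320,180,400,260)),('side',(180,215,260,290))]:
    d=load(n+'0'); im=d['image'][c[1]:c[3],c[0]:c[2],::-1]; s=min(800//im.shape[1],600//im.shape[0])
    cv2.imwrite(f'pics/z_{n}_{c[0]}.png',cv2.resize(im,None,fx=s,fy=s,interpolation=cv2.INTER_CUBIC)); print(n,c,s)
d=load('scene0');P=pts(d)
for uv in [(351,196),(364,240),(206,225),(150,238),(301,263),(110,243),(300,150),(150,300),(212,300)]: print(uv,P[uv[1],uv[0]].round(1))
d=load('side0');P=pts(d)
for uv in [(234,264),(206,233),(353,195),(390,177)]: print(uv,P[uv[1],uv[0]].round(1))
E
```

```text
scene (80, 195, 240, 275) 5
side (325, 145, 435, 220) 7
scene (320, 180, 400, 260) 7
side (180, 215, 260, 290) 8
(351, 196) [536.7 161.6  36.2]
(364, 240) [662.8 148.6  28.5]
(206, 225) [ 504.9 -219.6    8.3]
(150, 238) [ 518.8 -356.6   32.6]
(301, 263) [681.7 -20.3  33.1]
(110, 243) [ 507.4 -450.9   33.7]
(300, 150) [325.2  89.6   1.7]
(150, 300) [ 723.3 -346.7  146.2]
(212, 300) [ 703.3 -241.8    4. ]
(234, 264) [524.5 173.4  33.8]
(206, 233) [649.4 156.7  26.3]
(353, 195) [ 522.6 -237.9    5.1]
(390, 177) [ 491.4 -363.4   22.2]
```

View pics/z_scene_80.png

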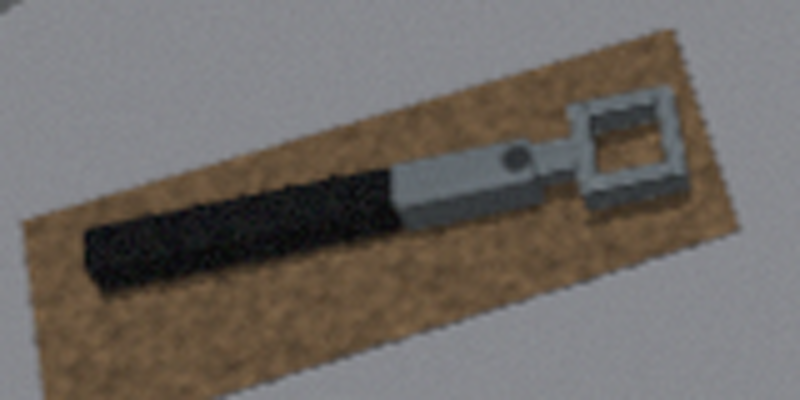

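View pics/z_side_325.png

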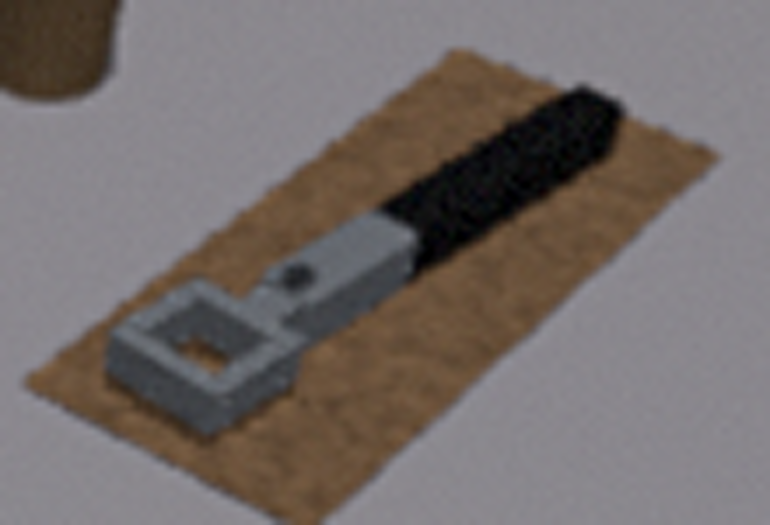

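View pics/z_scene_320.png

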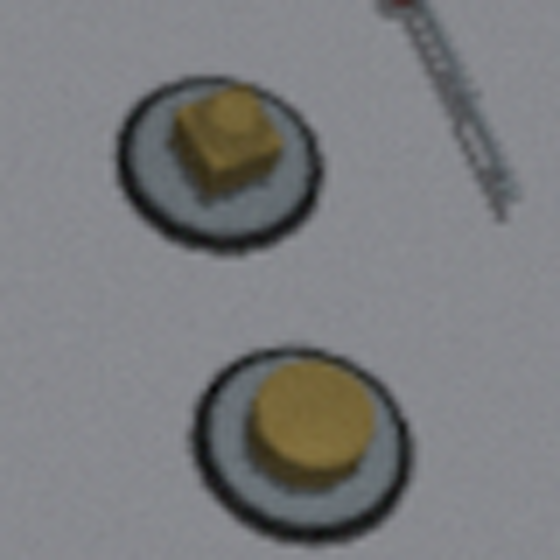

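View pics/z_side_180.png

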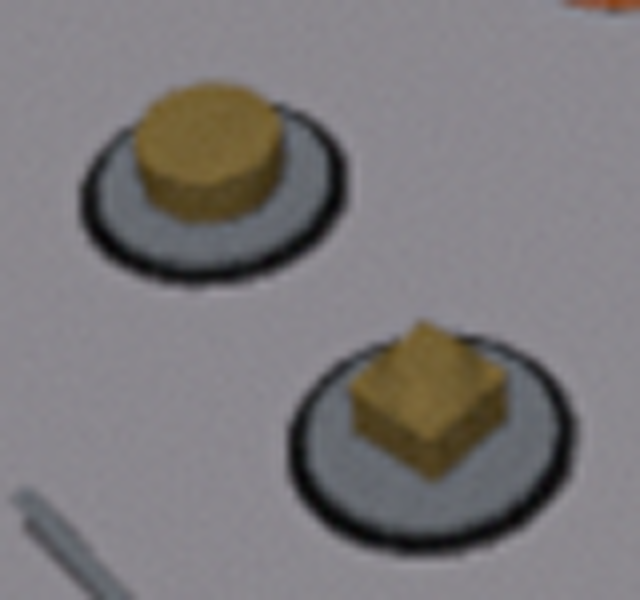

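```bash
python3 - <<'E'
from h import *
d={n:load(n+'0') for n in('scene','side')}
def z(n,x0,y0,s,p,zz): return ray(d[n],x0+(p[0]+.5)/s-.5,y0+(p[1]+.5)/s-.5,zz)[:2].round(1)
print('ring scene',[z('scene',80,195,5,p,32) for p in [(570,105),(668,88),(690,178),(588,195)]])
print('ring side',[z('side',325,145,7,p,32) for p in [(108,345),(197,280),(300,340),(210,395)]])
print('handle end scene',[z('scene',80,195,5,p,32) for p in [(85,230),(98,270),(388,168),(402,205)]])
print('handle side',[z('side',325,145,7,p,32) for p in [(585,87),(622,108),(382,212),(418,237)]])
print('plug scene',[z('scene',320,180,7,p,28) for p in [(173,137),(212,165),(282,142)]])
print('plug side',[z('side',180,215,8,p,28) for p in [(350,390),(432,440),(507,380)]])
# masks
for n in d:
    im=d[n]['image'];hsv=cv2.cvtColor(im,cv2.COLOR_RGB2HSV)
    for nm,lo,hi,m in [('purple',(125,100,40),(160,255,255),4),('orange',(5,190,150),(15,255,255),4)]:
        mk=cv2.inRange(hsv,lo,hi);k,l,st,ce=cv2.connectedComponentsWithStats(mk)
        for i in range(1,k):
            if st[i,4]>80: print(n,nm,st[i],ray(d[n],*ce[i],6).round(0)[:2])
    # flange ellipse of plug: table pixel dark rim
E
```

```text
ring scene [array([ 483.6, -243.8]), array([ 486.9, -194.1]), array([ 541.3, -193.4]), array([ 537.3, -243.6])]
ring side [array([ 529.8, -185.7]), array([ 532.9, -243.6]), array([ 482.9, -242. ]), array([ 485.3, -190. ])]
handle end scene [array([ 491. , -482.4]), array([ 514.8, -477.2]), array([ 495.7, -336.7]), array([ 518.4, -332.4])]
handle side [array([ 507.5, -480. ]), array([ 487.7, -477.2]), array([ 511.4, -335.9]), array([ 491.6, -332.1])]
plug scene [array([536.5, 144.3]), array([552.1, 154. ]), array([549.5, 183. ])]
plug side [array([545.8, 185.9]), array([517.3, 180.9]), array([520.2, 152.8])]
scene purple [316 149  27  21 444] [383. 159.]
scene purple [279 159  28  22 463] [390.  47.]
side purple [303 267  37  29 806] [382.  53.]
side purple [ 266  297   40   33 1030] [376. 165.]
```

```bash
cat >> h.py <<'E'
from scipy.spatial.transform import Rotation as Ro
def pose():
    o=bot.observe(); q=o['tcp_rot']; R=Ro.from_quat([q[1],q[2],q[3],q[0]]); return np.array(o['tool_pos']),R,o
def target_R(yaw): # tool x at yaw deg, z down
    c,s=np.cos(np.radians(yaw)),np.sin(np.radians(yaw)); return Ro.from_matrix(np.array([[c,s,0],[s,-c,0],[0,0,-1.]]))
def plan(p1,yaw1,n=None,p0=None,R0=None):
    p,R,o=pose()
    if p0 is not None: p=np.array(p0,float)
    if R0 is not None: R=R0
    R1=target_R(yaw1); rv=(R.inv()*R1).as_rotvec(); dp=np.array(p1)-p
    m=int(np.ceil(max(np.linalg.norm(dp)/49,np.degrees(np.linalg.norm(rv))/8.5)))
    n=n or m
    rows=[]
    for i in range(n):
        Ri=R*Ro.from_rotvec(rv*i/n); s=Ri.inv().apply(dp/n)/150
        rows.append([*s.round(4),*(rv/n/(np.pi/2)).round(4)])
    print('n',n)
    for i in range(0,n,5): print([float(x) for r in rows[i:i+5] for x in r])
def st():
    p,R,o=pose(); x=R.as_matrix(); print('t',round(o['clock'],2),'p',p.round(1),'yaw',np.degrees(np.arctan2(x[1,0],x[0,0])).round(2),'tilt',x[:2,2].round(4),'j',np.round(o['joint_pos'],2),'F',np.round(o['wrist_force'],1),'M',np.round(o['moment'],2),'g',round(o['grip_width'],3))
E
python3 - <<'E'
from h import *
d=load('wrist0');print(d['extrinsics'][:3,:3].round(3))
st();plan([535,80,200],95)
E
```

```text
[[ 0.383 -0.924 -0.002]
 [-0.874 -0.363  0.323]
 [-0.299 -0.122 -0.946]]
t 0.15 p [ 239.6 -576.8  230.7] yaw 22.56 tilt [-0.0005  0.001 ] j [ 1.07  0.44  0.02  1.57 -0.01  1.13 -0.08] F [-0.1 -0.8 -0.9] M [-0.01 -0.05  0.01] g 1.003
n 15
[0.2332, -0.2192, 0.0139, -0.0, -0.0, -0.0537, 0.2509, -0.1988, 0.0139, -0.0, -0.0, -0.0537, 0.2667, -0.177, 0.0138, -0.0, -0.0, -0.0537, 0.2807, -0.1539, 0.0138, -0.0, -0.0, -0.0537, 0.2926, -0.1297, 0.0138, -0.0, -0.0, -0.0537]
[0.3025, -0.1046, 0.0138, -0.0, -0.0, -0.0537, 0.3102, -0.0788, 0.0137, -0.0, -0.0, -0.0537, 0.3158, -0.0524, 0.0137, -0.0, -0.0, -0.0537, 0.3191, -0.0256, 0.0137, -0.0, -0.0, -0.0537, 0.3201, 0.0013, 0.0137, -0.0, -0.0, -0.0537]
[0.3188, 0.0283, 0.0137, -0.0, -0.0, -0.0537, 0.3153, 0.055, 0.0137, -0.0, -0.0, -0.0537, 0.3096, 0.0814, 0.0137, -0.0, -0.0, -0.0537, 0.3016, 0.1071, 0.0137, -0.0, -0.0, -0.0537, 0.2915, 0.1321, 0.0137, -0.0, -0.0, -0.0537]
```

{"op": "play_rows", "data": {"rows": [0.24,-0.22,0.014,0,0,-0.054,0.26,-0.2,0.014,0,0,-0.054,0.28,-0.18,0.014,0,0,-0.054,0.29,-0.15,0.014,0,0,-0.054,0.3,-0.13,0.014,0,0,-0.054]}}

```text
clock: 0.65
tool_pos: [344.2, -352.3, 220.7]
tcp_rot: [0.0, 0.917, 0.399, -0.0]
wrist_force: [0.9, 0.0, 0.6]
grip_width: 1.002
```

{"op": "play_rows", "data": {"rows": [0.31,-0.1,0.014,0,0,-0.054,0.31,-0.08,0.014,0,0,-0.054,0.32,-0.05,0.014,0,0,-0.054,0.32,-0.026,0.014,0,0,-0.054,0.32,0,0.014,0,0,-0.054]}}

```text
clock: 1.15
tool_pos: [443.3, -132.2, 210.3]
tcp_rot: [0.0, 0.812, 0.583, 0.0]
wrist_force: [1.7, -0.8, -0.1]
grip_width: 1.002
```

```bash
python3 - <<'E'
from h import *
st();plan([535,150,200],95)
E
```

```text
t 1.15 p [ 443.3 -132.2  210.3] yaw 71.35 tilt [ 0.0003 -0.0003] j [ 0.5   0.22 -0.38  1.96  0.1   0.98 -0.26] F [ 1.7 -0.8 -0.1] M [-0.03 -0.07 -0.01] g 1.002
n 7
[0.2825, -0.0033, 0.0098, 0.0, 0.0, -0.0375, 0.2822, 0.0134, 0.0098, 0.0, 0.0, -0.0375, 0.2809, 0.03, 0.0098, 0.0, 0.0, -0.0375, 0.2787, 0.0465, 0.0098, 0.0, 0.0, -0.0375, 0.2755, 0.0629, 0.0098, 0.0, 0.0, -0.0375]
[0.2713, 0.079, 0.0098, 0.0, 0.0, -0.0375, 0.2661, 0.0949, 0.0098, 0.0, 0.0, -0.0375]
```

{"op": "play_rows", "data": {"rows": [0.28,0,0.01,0,0,-0.0375,0.28,0.013,0.01,0,0,-0.0375,0.28,0.03,0.01,0,0,-0.0375,0.28,0.047,0.01,0,0,-0.0375,0.275,0.063,0.01,0,0,-0.0375]}}

```text
clock: 1.65
tool_pos: [509.6, 68.1, 202.7]
tcp_rot: [0.0, 0.718, 0.696, -0.0]
wrist_force: [1.8, -0.4, -0.1]
grip_width: 0.999
```

{"op": "play_rows", "data": {"rows": [0.27,0.08,0.01,0,0,-0.0375,0.27,0.095,0.01,0,0,-0.0375,0,0,0,0,0,0]}}

```text
clock: 1.95
tool_pos: [536.2, 154.3, 199.7]
tcp_rot: [-0.001, 0.674, 0.739, 0.002]
wrist_force: [0.0, -0.9, -0.1]
grip_width: 1.001
```

```bash
python3 - <<'E'
from h import *
st();snap('wrist','w1')
E
```

```text
t 1.95 p [536.2 154.3 199.7] yaw 95.31 tilt [0.0002 0.0044] j [ 0.04  0.42 -0.56  1.75  0.24  1.05 -0.51] F [ 0.  -0.9 -0.1] M [-0.01 -0.01 -0.  ] g 1.001
```

View pics/w1.png

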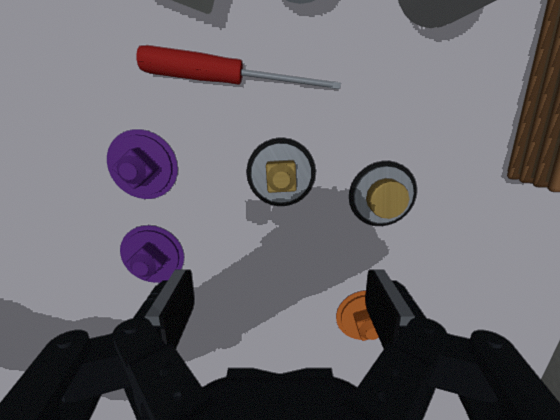

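The plug's flange ring is centred near (281,172), with the square head at (281,178). Now I fit it.

```bash
python3 - <<'E'
from h import *
d=load('w1');im=d['image'];x0,y0=240,130
c=im[y0:215,x0:325,::-1]; cv2.imwrite('pics/w1z.png',cv2.resize(c,None,fx=7,fy=7,interpolation=cv2.INTER_CUBIC))
hsv=cv2.cvtColor(im,cv2.COLOR_RGB2HSV)
mk=cv2.inRange(hsv,(12,90,60),(32,255,255));mk[:, :235]=0;mk[:,330:]=0;mk[:130]=0;mk[215:]=0
ct=max(cv2.findContours(mk,0,1)[0],key=cv2.contourArea);r=cv2.minAreaRect(ct);print('brass',r)
box=cv2.boxPoints(r)
W=np.array([ray(d,*b,28)[:2] for b in box]);print(W.round(1));e=W[1]-W[0];print([np.degrees(np.arctan2(*(W[(i+1)%4]-W[i])[::-1])).round(1) for i in range(4)])
dk=(im.max(2)<60).astype(np.uint8)*255;dk[:, :235]=0;dk[:,330:]=0;dk[:125]=0;dk[215:]=0
ct=max(cv2.findContours(dk,0,1)[0],key=cv2.contourArea);el=cv2.fitEllipse(ct);print('ell',el,ray(d,*el[0],3)[:2])
P=pts(d); m=(P[...,2]>32)&(abs(P[...,0]-535)<40)&(abs(P[...,1]-165)<40);print('top',P[m].mean(0),m.sum())
m=(P[...,2]>22)&(abs(P[...,0]-535)<40)&(abs(P[...,1]-165)<40);q=P[m][:,:2].astype(np.float32);print('head',q.mean(0),cv2.minAreaRect(q))
E
```

```text
brass ((280.95233154296875, 176.14154052734375), (30.453041076660156, 29.288171768188477), 86.8201675415039)
[[520.1 183.6]
 [550.3 188.1]
 [555.6 155.8]
 [524.5 151.1]]
[np.float64(8.4), np.float64(-80.6), np.float64(-171.5), np.float64(97.6)]
ell ((280.67523193359375, 171.66799926757812), (67.28103637695312, 67.6585693359375), 103.10877990722656) [537.48545688 169.66730836]
top [534.54748624 168.74168572 276.34852336] 16500
head [534.63324 168.79588] ((533.3028564453125, 166.22647094726562), (85.56312561035156, 35.58684539794922), 12.076173782348633)
```

View pics/w1z.png

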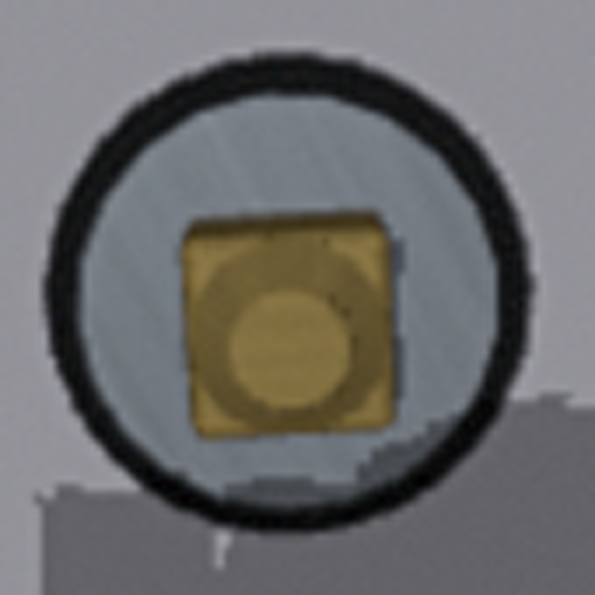

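```bash
python3 - <<'E'
from h import *
d=load('w1')
f=lambda x,y,z:ray(d,240+(x+.5)/7-.5,130+(y+.5)/7-.5,z)[:2]
print('top',f(290,347,36))
print('flange',f(288,292,4))
c=[f(*p,28) for p in [(181,237),(387,229),(398,430),(196,440)]];print(np.round(c,1),np.mean(c,0))
for i in range(4): e=c[(i+1)%4]-c[i];print(np.degrees(np.arctan2(e[1],e[0])).round(1),np.linalg.norm(e).round(1))
plan([510,-375,200],88)
E
```

```text
top [537.72615296 168.52644573]
flange [537.46355775 170.30826779]
[[520.2 181.9]
 [550.7 185.9]
 [555.7 155.3]
 [524.9 150.9]] [537.86961182 168.48429789]
7.5 30.7
-80.7 31.0
-171.8 31.1
98.7 31.4
n 11
[-0.3161, -0.0438, -0.0009, -0.0, -0.0001, 0.0071, -0.3165, -0.0402, -0.0009, -0.0, -0.0001, 0.0071, -0.317, -0.0367, -0.0008, -0.0, -0.0001, 0.0071, -0.3174, -0.0331, -0.0008, -0.0, -0.0001, 0.0071, -0.3177, -0.0295, -0.0007, -0.0, -0.0001, 0.0071]
[-0.318, -0.026, -0.0007, -0.0, -0.0001, 0.0071, -0.3183, -0.0224, -0.0006, -0.0, -0.0001, 0.0071, -0.3185, -0.0188, -0.0006, -0.0, -0.0001, 0.0071, -0.3187, -0.0153, -0.0005, -0.0, -0.0001, 0.0071, -0.3189, -0.0117, -0.0005, -0.0, -0.0001, 0.0071]
[-0.319, -0.0081, -0.0004, -0.0, -0.0001, 0.0071]
```

{"op": "play_rows", "data": {"rows": [-0.316,-0.044,0,0,0,0.007,-0.317,-0.04,0,0,0,0.007,-0.317,-0.037,0,0,0,0.007,-0.317,-0.033,0,0,0,0.007,-0.318,-0.03,0,0,0,0.007]}}

```text
clock: 2.5
tool_pos: [521.9, -94.9, 199.8]
tcp_rot: [0.0, 0.698, 0.716, -0.0]
wrist_force: [0.7, 0.1, -0.1]
grip_width: 1.002
```

{"op": "play_rows", "data": {"rows": [-0.318,-0.026,0,0,0,0.007,-0.318,-0.022,0,0,0,0.007,-0.318,-0.019,0,0,0,0.007,-0.318,-0.015,0,0,0,0.007,-0.318,-0.012,0,0,0,0.007]}}

```text
clock: 3.0
tool_pos: [508.7, -333.3, 199.8]
tcp_rot: [-0.0, 0.717, 0.697, -0.0]
wrist_force: [1.3, 0.2, 1.1]
grip_width: 1.003
```

{"op": "play_rows", "data": {"rows": [-0.25,-0.01,0,0,0,0.007,0,0,0,0,0,0,0,0,0,0,0,0]}}

```text
clock: 3.3
tool_pos: [506.4, -369.3, 199.3]
tcp_rot: [-0.001, 0.722, 0.692, -0.0]
wrist_force: [-0.1, 0.1, 0.7]
grip_width: 1.001
```

```bash
python3 - <<'E'
from h import *
st();snap('wrist','w2')
E
```

```text
t 3.3 p [ 506.4 -369.3  199.3] yaw 87.63 tilt [-0.0012  0.0003] j [ 0.8   0.5  -0.37  1.58  0.2   1.1   0.33] F [-0.1  0.1  0.7] M [ 0.07  0.03 -0.01] g 1.001
```

View pics/w2.png

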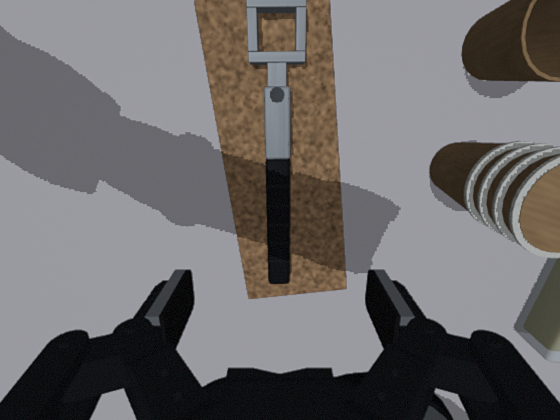

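```bash
python3 - <<'E'
from h import *
d=load('w2');im=d['image']
c=im[0:150,220:330,::-1];cv2.imwrite('pics/w2a.png',cv2.resize(c,None,fx=4,fy=4,interpolation=cv2.INTER_CUBIC))
c=im[140:300,220:350,::-1];cv2.imwrite('pics/w2b.png',cv2.resize(np.clip(c.astype(int)*2,0,255).astype(np.uint8),None,fx=3.7,fy=3.7,interpolation=cv2.INTER_CUBIC))
E
```

```text
(no output)
```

View pics/w2a.png

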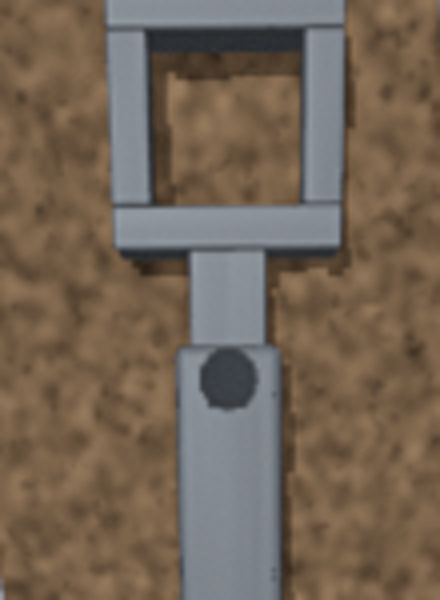

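View pics/w2b.png

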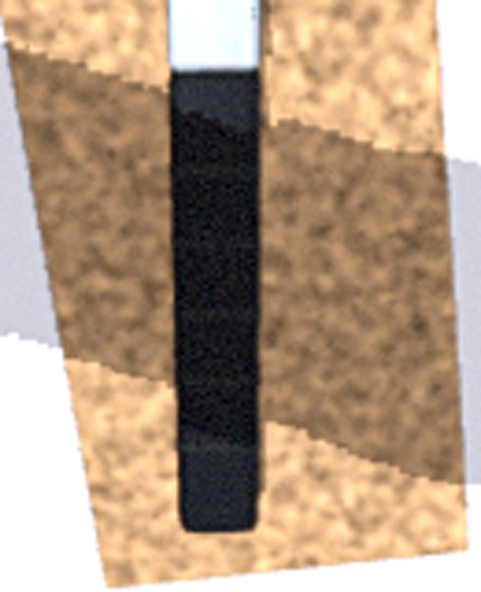

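```bash
python3 - <<'E'
from h import *
d=load('w2')
a=lambda x,y,z=32:ray(d,220+(x+.5)/4-.5,0+(y+.5)/4-.5,z)[:2]
b=lambda x,y,z=32:ray(d,220+(x+.5)/3.7-.5,140+(y+.5)/3.7-.5,z)[:2]
h=[a(*p) for p in [(148,29),(304,29),(301,206),(152,206)]];c=np.mean(h,0);print(np.round(h,1),'sock',c)
pv=a(229,379);t=b(218,531);print('pivot',pv,'tail',t,np.linalg.norm(c-pv),np.linalg.norm(c-t))
for q in(pv,t): print(np.degrees(np.arctan2(*(c-q)[::-1])))
u=(c-t)/np.linalg.norm(c-t);print('grip',c-165*u, t+101*u)
print('mat',b(107,587,4),b(466,548,4), 'leftedge',b(10,50,4),'right',b(437,0,4))
s=load('scene0');z=lambda x,y:ray(s,80+(x+.5)/5-.5,195+(y+.5)/5-.5,4)[:2]
print('mat scene',z(22,222),z(674,30),z(740,230)); 
s=load('side0');z=lambda x,y:ray(s,325+(x+.5)/7-.5,145+(y+.5)/7-.5,4)[:2]
print('mat side',z(458,47),z(720,155),z(22,384))
E
```

```text
[[ 494.1 -201. ]
 [ 528.4 -202.4]
 [ 526.8 -237.3]
 [ 492.7 -235.9]] sock [ 510.49222374 -219.14853071]
pivot [ 508.68337063 -273.71473201] tail [ 501.41077084 -481.81234503] 54.59617453588164 262.820760477632
88.10135746555547
88.01981959148372
grip [ 504.79084868 -384.04999924] [ 504.90070345 -380.87265823]
mat [ 460.31880203 -520.79320111] [ 586.91987976 -510.06409701] leftedge [ 445.35796668 -331.06358596] right [ 572.96034735 -321.71758452]
mat scene [ 460.22633901 -522.81093407] [ 434.05316878 -184.85367465] [ 561.49072616 -175.39284118]
mat side [ 585.47423289 -510.6577428 ] [ 457.67048913 -520.0829101 ] [ 557.44938685 -172.81681427]
```

```bash
python3 - <<'E'
from h import *
st();plan([504.85,-382.5,60],88.05);plan([504.85,-382.5,5.5],88.05,3,p0=[504.85,-382.5,60],R0=target_R(88.05))
E
```

```text
t 3.35 p [ 507.2 -367.6  199.5] yaw 87.78 tilt [-0.0007  0.0008] j [ 0.79  0.5  -0.38  1.58  0.2   1.1   0.33] F [ 0.6 -0.2  0.4] M [ 0.05 -0.05 -0.02] g 1.004
n 3
[-0.0335, -0.0037, 0.31, -0.0002, -0.0002, -0.001, -0.0334, -0.0038, 0.31, -0.0002, -0.0002, -0.001, -0.0333, -0.004, 0.31, -0.0002, -0.0002, -0.001]
n 3
[0.0, 0.0, 0.1211, 0.0, 0.0, 0.0, 0.0, 0.0, 0.1211, 0.0, 0.0, 0.0, 0.0, 0.0, 0.1211, 0.0, 0.0, 0.0]
```

{"op": "play_rows", "data": {"rows": [-0.033,-0.004,0.31,0,0,-0.001,-0.033,-0.004,0.31,0,0,-0.001,-0.033,-0.004,0.31,0,0,-0.001,0,0,0,0,0,0,0,0,0,0,0,0]}}

```text
clock: 3.85
tool_pos: [506.0, -381.1, 61.0]
tcp_rot: [-0.001, 0.718, 0.696, 0.0]
wrist_force: [-0.7, 0.6, 0.2]
grip_width: 1.003
```

```bash
python3 - <<'E'
from h import *
st();plan([504.85,-382.5,5.5],88.05,3);snap('wrist','w3')
E
```

```text
t 3.85 p [ 506.  -381.1   61. ] yaw 88.2 tilt [-0.0007  0.0012] j [ 0.78  0.65 -0.34  1.7   0.27  0.84  0.3 ] F [-0.7  0.6  0.2] M [-0.02  0.04 -0.  ] g 1.003
n 3
[-0.0033, -0.0024, 0.1233, -0.0001, -0.0002, 0.0006, -0.0032, -0.0025, 0.1233, -0.0001, -0.0002, 0.0006, -0.0032, -0.0025, 0.1233, -0.0001, -0.0002, 0.0006]
```

View pics/w3.png

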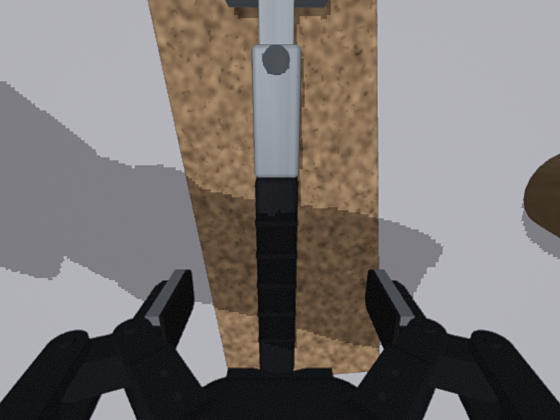

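{"op": "play_rows", "data": {"rows": [-0.002,-0.002,0.123,0,0,0,-0.002,-0.002,0.123,0,0,0,-0.002,-0.002,0.123,0,0,0,0,0,0,0,0,0,0,0,0,0,0,0]}}

```text
clock: 4.4
tool_pos: [506.4, -383.6, 7.5]
tcp_rot: [0.002, 0.718, 0.696, 0.0]
wrist_force: [0.7, 0.3, 0.1]
grip_width: 1.0
```

{"op": "play_rows", "data": {"rows": [0,0,0,0,0,0,0,0,0,0,0,0,0,0,0,0,0,0,0,0,0,0,0,0,0,0,0,0,0,0], "gripper": 0.0, "force": 100}}

```text
clock: 4.9
tool_pos: [505.1, -383.5, 5.7]
tcp_rot: [0.0, 0.719, 0.695, -0.0]
wrist_force: [-1.5, 1.8, 6.5]
grip_width: 0.284
```

{"op": "play_rows", "data": {"rows": [0,0,0,0,0,0,0,0,0,0,0,0,0,0,0,0,0,0,0,0,0,0,0,0,0,0,0,0,0,0]}}

```text
clock: 5.4
tool_pos: [505.1, -383.5, 5.7]
tcp_rot: [0.0, 0.719, 0.695, -0.0]
wrist_force: [-1.2, 1.4, 7.3]
grip_width: 0.285
```

```bash
python3 - <<'E'
from h import *
st()
E
```

```text
t 5.4 p [ 505.1 -383.5    5.7] yaw 88.12 tilt [ 0.0004 -0.0005] j [ 0.77  0.72 -0.31  1.73  0.31  0.74  0.27] F [-1.2  1.4  7.3] M [0.15 0.4  0.12] g 0.285
```

{"op": "play_rows", "data": {"rows": [0,0,-0.1,0,0,0,0,0,-0.2,0,0,0,0,0,-0.25,0,0,0,0,0,0,0,0,0,0,0,0,0,0,0]}}

```text
clock: 5.9
tool_pos: [505.0, -383.6, 88.5]
tcp_rot: [0.001, 0.719, 0.695, 0.0]
wrist_force: [0.4, 0.2, -4.0]
grip_width: 0.291
```

```bash
python3 - <<'E'
from h import *
st();d=snap('side','s1');cv2.imwrite('pics/s1z.png',cv2.resize(d['image'][100:240,300:460,::-1],None,fx=4,fy=4,interpolation=cv2.INTER_CUBIC)); snap('scene','c1');
d=snap('wrist','w4')
E
```

```text
t 5.9 p [ 505.  -383.6   88.5] yaw 88.11 tilt [ 0.0013 -0.0011] j [ 0.8   0.62 -0.35  1.68  0.26  0.89  0.31] F [ 0.4  0.2 -4. ] M [-0.14  0.01  0.04] g 0.291
```

View pics/s1z.png

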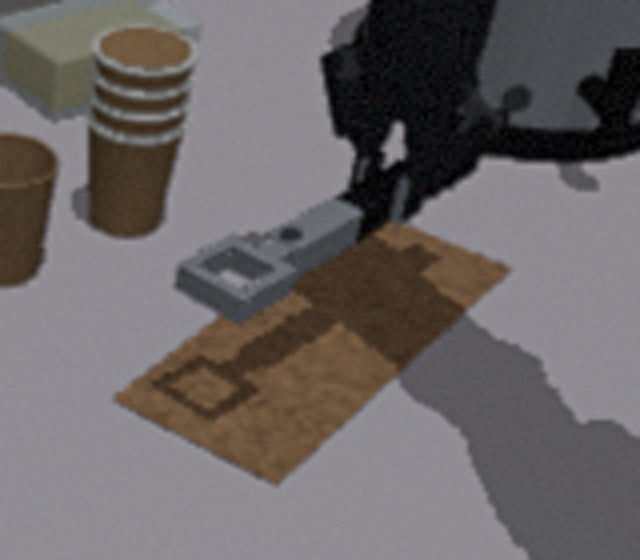

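View pics/c1.png

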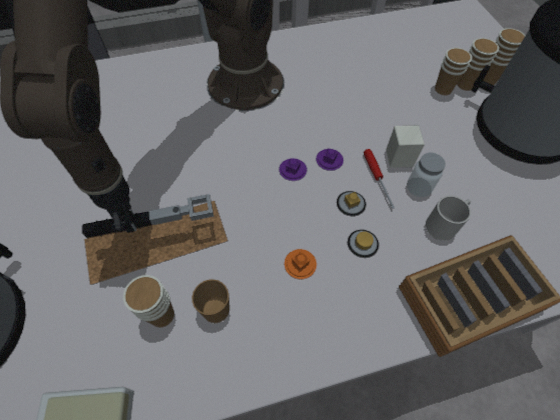

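View pics/w4.png

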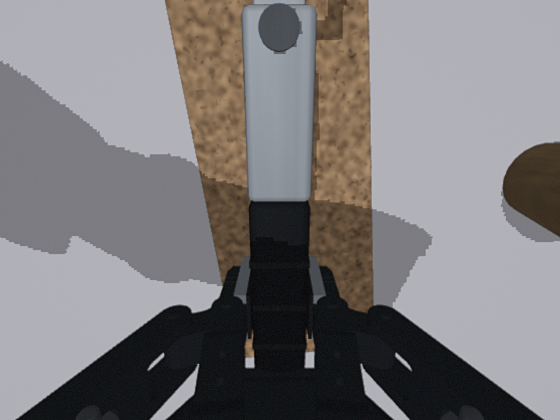

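```bash
cat >> h.py <<'E'
def tri(d1,uv1,d2,uv2):
    A=[];b=[]
    for d,uv in((d1,uv1),(d2,uv2)):
        R=d['extrinsics'][:3,:3];c=-R.T@d['extrinsics'][:3,3];r=R.T@np.linalg.inv(d['camera_matrix'])@np.array([*uv,1.]);r/=np.linalg.norm(r)
        M=np.eye(3)-np.outer(r,r);A.append(M);b.append(M@c)
    return np.linalg.lstsq(np.vstack(A),np.hstack(b),rcond=None)[0]
E
python3 - <<'E'
from h import *
for n in('c1','s1'):
    d=load(n);P=pts(d);m=(P[...,2]>95)&(P[...,2]<135)&(P[...,1]>-262)&(P[...,1]<-180)&(abs(P[...,0]-510)<45)
    q=P[m];print(n,m.sum(),q.mean(0).round(1),np.percentile(q[:,2],[5,25,50,75,95]).round(1))
    top=q[abs(q[:,2]-np.percentile(q[:,2],75))<4];r=cv2.minAreaRect(top[:,:2].astype(np.float32));print(r)
    m=(P[...,2]>95)&(P[...,2]<135)&(P[...,1]>-340)&(P[...,1]<-275)&(abs(P[...,0]-510)<45);q=P[m];print('box',m.sum(),np.percentile(q[:,2],[5,25,50,75,95]).round(1))
d=load('c1');c=d['image'][180:240,110:220,::-1];cv2.imwrite('pics/c1z.png',cv2.resize(c,None,fx=7,fy=7,interpolation=cv2.INTER_CUBIC))
E
```

```text
c1 476 [ 513.9 -223.8  109.6] [ 98.4 106.6 112.  113.5 115.1]
((510.4555358886719, -227.1573944091797), (69.80229187011719, 55.28099822998047), 87.61148071289062)
box 381 [ 97.1 108.2 112.4 114.  115.4]
s1 412 [ 506.5 -217.5  107.7] [ 97.  103.  109.4 112.9 114.4]
((509.5311279296875, -226.71453857421875), (55.064022064208984, 70.44651794433594), 0.5102842450141907)
box 193 [ 97.1 106.9 112.5 113.7 115.4]
```

View pics/c1z.png

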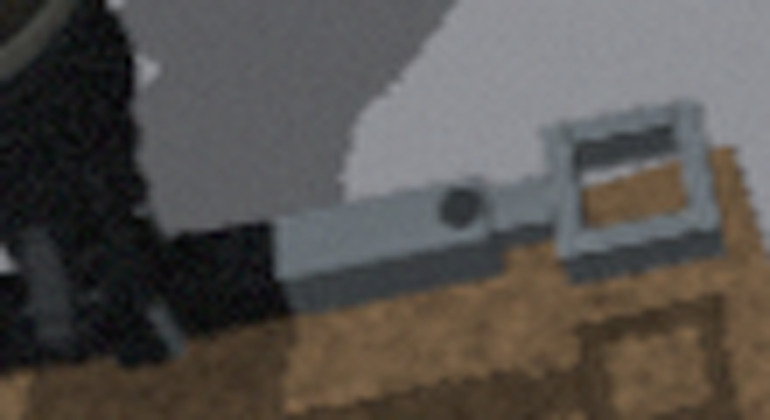

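```bash
python3 - <<'E'
from h import *
st();plan([561.7,5.9,75],98.4,10)
E
```

```text
t 6.05 p [ 503.7 -382.8   86.1] yaw 88.12 tilt [-0.0024  0.0013] j [ 0.8   0.62 -0.35  1.68  0.26  0.89  0.31] F [ 0.3 -0.3 -3.9] M [-0.13 -0.02  0.01] g 0.287
n 10
[0.2603, 0.0302, 0.0076, -0.0001, -0.0001, -0.0114, 0.2597, 0.0348, 0.0076, -0.0001, -0.0001, -0.0114, 0.259, 0.0395, 0.0076, -0.0001, -0.0001, -0.0114, 0.2583, 0.0441, 0.0076, -0.0001, -0.0001, -0.0114, 0.2574, 0.0488, 0.0075, -0.0001, -0.0001, -0.0114]
[0.2565, 0.0534, 0.0075, -0.0001, -0.0001, -0.0114, 0.2555, 0.058, 0.0075, -0.0001, -0.0001, -0.0114, 0.2545, 0.0625, 0.0075, -0.0001, -0.0001, -0.0114, 0.2533, 0.0671, 0.0074, -0.0001, -0.0001, -0.0114, 0.252, 0.0716, 0.0074, -0.0001, -0.0001, -0.0114]
```

{"op": "play_rows", "data": {"rows": [0.26,0.03,0.007,0,0,-0.0114,0.26,0.035,0.007,0,0,-0.0114,0.259,0.04,0.007,0,0,-0.0114,0.258,0.044,0.007,0,0,-0.0114,0.257,0.049,0.007,0,0,-0.0114]}}

```text
clock: 6.55
tool_pos: [533.0, -187.4, 81.0]
tcp_rot: [-0.001, 0.687, 0.727, -0.001]
wrist_force: [0.7, -0.7, -3.4]
grip_width: 0.288
```

{"op": "play_rows", "data": {"rows": [0.256,0.053,0.007,0,0,-0.0114,0.256,0.058,0.007,0,0,-0.0114,0.255,0.063,0.007,0,0,-0.0114,0.253,0.067,0.007,0,0,-0.0114,0.252,0.071,0.007,0,0,-0.0114]}}

```text
clock: 7.05
tool_pos: [562.0, 6.7, 75.7]
tcp_rot: [-0.001, 0.653, 0.757, -0.001]
wrist_force: [0.5, 0.4, -2.8]
grip_width: 0.288
```

{"op": "play_rows", "data": {"rows": [0,0,0,0,0,0,0,0,0,0,0,0]}}

```text
clock: 7.25
tool_pos: [562.1, 6.6, 75.9]
tcp_rot: [-0.001, 0.652, 0.758, -0.001]
wrist_force: [0.9, -0.3, -4.2]
grip_width: 0.284
```

```bash
python3 - <<'E'
from h import *
d=snap('side','s2');st();c=snap('scene','c2');st()
cv2.imwrite('pics/s2z.png',cv2.resize(d['image'][170:310,170:350,::-1],None,fx=4,fy=4,interpolation=cv2.INTER_CUBIC))
cv2.imwrite('pics/c2z.png',cv2.resize(c['image'][130:250,270:430,::-1],None,fx=5,fy=5,interpolation=cv2.INTER_CUBIC))
plan([561.7,5.9,46],98.4)
E
```

```text
t 7.3 p [562.1   4.9  75.9] yaw 98.41 tilt [-0.0023 -0.0006] j [ 0.19  0.55 -0.42  1.87  0.3   0.79 -0.24] F [-0.1 -0.5 -3.2] M [-0.21 -0.03 -0.  ] g 0.286
t 7.35 p [562.2   4.   76. ] yaw 98.31 tilt [-0.002 -0.001] j [ 0.19  0.55 -0.41  1.87  0.3   0.79 -0.24] F [ 0.5 -1.1 -2.9] M [-0.15 -0.03 -0.03] g 0.288
n 1
[0.0131, -0.0007, 0.2002, -0.0014, 0.0004, -0.0009]
```

View pics/s2z.png

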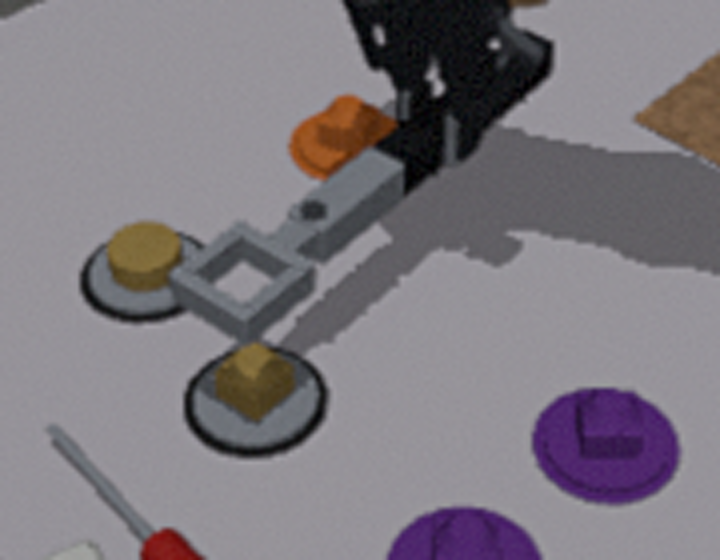

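View pics/c2z.png

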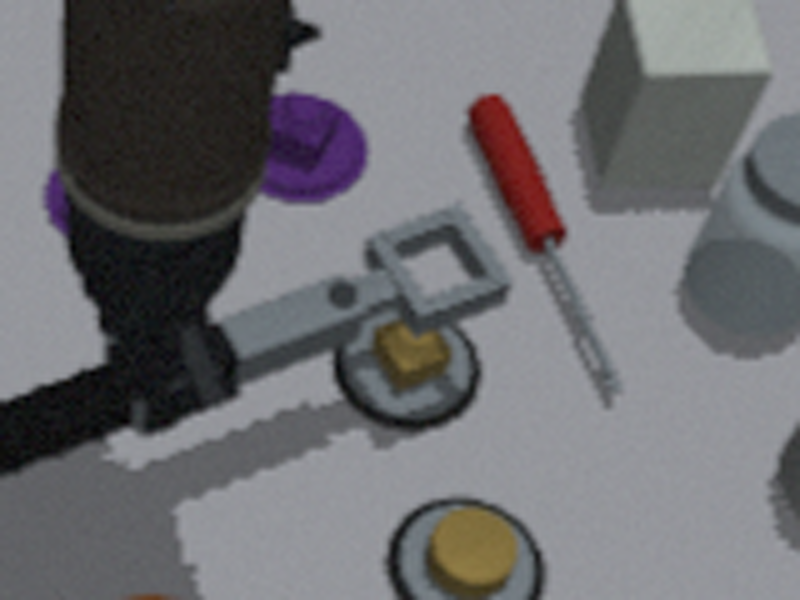

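```bash
python3 - <<'E'
from h import *
s,c=load('s2'),load('c2')
f=lambda x,y,x0,y0,k:(x0+(x+.5)/k-.5,y0+(y+.5)/k-.5)
print('sock top',tri(s,f(243,271,170,170,4),c,f(439,263,270,130,5)))
# per-view ray at z=103
print(ray(s,*f(243,271,170,170,4),102.5),ray(c,*f(439,263,270,130,5),102.5))
s0,c0=load('side0'),load('scene0')
print('plug',ray(s0,*f(425,347,180,215,8),36),ray(c0,*f(237,110,320,180,7),36),tri(s0,f(425,347,180,215,8),c0,f(237,110,320,180,7)))
E
```

```text
sock top [538.37370687 167.20096994  98.00385104]
[534.6055492  170.00517377 102.5       ] [541.10415092 165.12609642 102.5       ]
plug [538.36334109 165.7756624   36.        ] [536.15942724 168.69155733  36.        ] [537.06306865 167.37560557  38.11075239]
```

{"op": "play_rows", "data": {"rows": [0.002,0,0.08,0,0,0,0.002,0,0.08,0,0,0,0,0,0.05,0,0,0,0,0,0,0,0,0,0,0,0,0,0,0]}}

```text
clock: 7.85
tool_pos: [562.6, 5.8, 45.1]
tcp_rot: [-0.0, 0.654, 0.757, -0.0]
wrist_force: [-0.3, -0.2, -2.5]
grip_width: 0.284
```

```bash
python3 - <<'E'
from h import *
st();d=snap('side','s3');st();c=snap('scene','c3');st();snap('wrist','w5');st()
cv2.imwrite('pics/s3z.png',cv2.resize(d['image'][220:290,190:270,::-1],None,fx=8,fy=8,interpolation=cv2.INTER_CUBIC))
cv2.imwrite('pics/c3z.png',cv2.resize(c['image'][165:225,315:395,::-1],None,fx=9,fy=9,interpolation=cv2.INTER_CUBIC))
E
```

```text
t 7.85 p [562.6   5.8  45.1] yaw 98.37 tilt [-0.0008  0.    ] j [ 0.18  0.59 -0.4   1.89  0.33  0.73 -0.26] F [-0.3 -0.2 -2.5] M [-0.13 -0.04 -0.01] g 0.284
t 7.9 p [562.9   5.9  45.5] yaw 98.38 tilt [0.0001 0.0001] j [ 0.18  0.59 -0.4   1.89  0.33  0.73 -0.26] F [-0.   1.1 -3. ] M [-0.12 -0.06  0.02] g 0.283
t 7.95 p [563.1   5.9  45.7] yaw 98.38 tilt [0.0006 0.0001] j [ 0.18  0.59 -0.4   1.89  0.33  0.73 -0.26] F [-0.9 -0.3 -4.1] M [-0.08 -0.05 -0.04] g 0.289
t 8.0 p [563.2   6.   45.8] yaw 98.39 tilt [0.0008 0.    ] j [ 0.18  0.59 -0.4   1.89  0.33  0.73 -0.26] F [-0.1  0.4 -3.2] M [-0.15 -0.03  0.01] g 0.284
```

View pics/s3z.png

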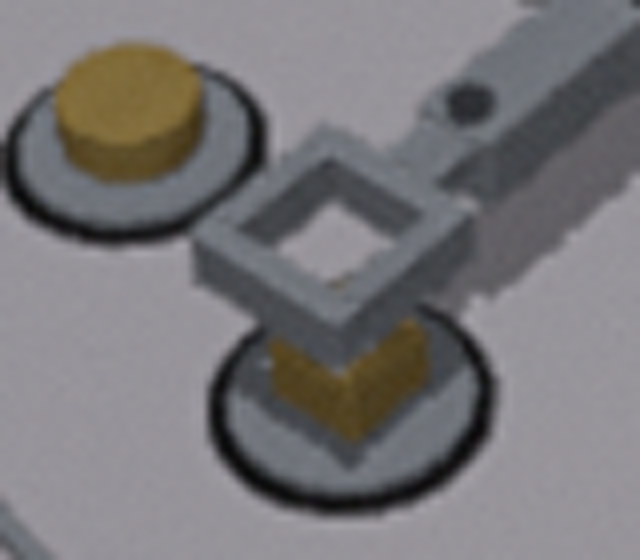

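View pics/c3z.png

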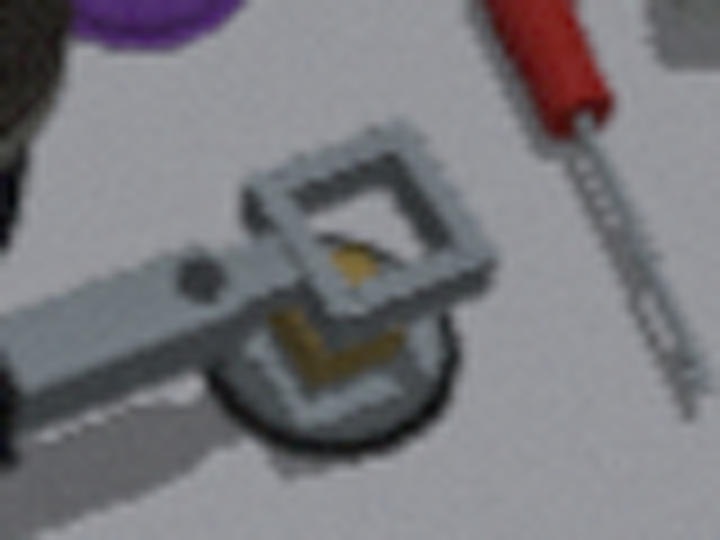

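```bash
python3 - <<'E'
from h import *
s,c=load('s3'),load('c3')
def g(C,h,yaw,z):
    out=[]
    for a in range(4):
        t=np.radians(yaw+45+90*a); out.append([C[0]+h*2**.5*np.cos(t),C[1]+h*2**.5*np.sin(t),z])
    return out
C=(537.7,168.6)
for nm,d,x0,y0,k in(('side',s,190,220,8),('scene',c,315,165,9)):
    fz=lambda p:((proj(d,p)-[x0,y0]+.5)*k-.5).round(0)
    print(nm,'plug28',[fz(p) for p in g(C,16,8.4,28)],'plug6',[fz(p) for p in g(C,16,8.4,6)])
    print(' ringtop outer',[fz(p) for p in g(C,26.5,8.4,44+28)]); print(' ringbot',[fz(p) for p in g(C,26.5,8.4,44+8)])
    print(' topcentre',fz([*C,36]))
E
```

```text
side plug28 [array([255., 341.]), array([343., 398.]), array([424., 327.]), array([337., 273.])] plug6 [array([261., 396.]), array([348., 452.]), array([427., 382.]), array([342., 328.])]
 ringtop outer [array([184., 229.]), array([335., 325.]), array([475., 208.]), array([326., 119.])]
 ringbot [array([191., 283.]), array([340., 379.]), array([477., 261.]), array([330., 173.])]
 topcentre [338. 314.]
scene plug28 [array([422., 319.]), array([367., 236.]), array([272., 273.]), array([326., 357.])] plug6 [array([408., 360.]), array([354., 278.]), array([261., 314.]), array([314., 397.])]
 ringtop outer [array([503., 250.]), array([407., 110.]), array([245., 171.]), array([338., 314.])]
 ringbot [array([488., 289.]), array([395., 151.]), array([235., 211.]), array([326., 353.])]
 topcentre [351. 281.]
```

```bash
python3 - <<'E'
from h import *
u=np.array([np.cos(np.radians(98.4)),np.sin(np.radians(98.4))]);n=np.array([-u[1],u[0]])
for nm in('c3','s3','c2','s2','c1','s1'):
    d=load(nm);P=pts(d)
    if nm[1]=='1': t=np.array([505.05,-383.5]);a=88.1
    else: t=np.array([562.,5.5]);a=98.4
    u=np.array([np.cos(np.radians(a)),np.sin(np.radians(a))]);n=np.array([-u[1],u[0]])
    q=P[...,:2]-t; x=q@u;y=q@n;z=P[...,2];zt={'1':115,'2':102,'3':72}[nm[1]]
    for lab,m in(('box',(x>70)&(x<115)&(abs(y)<8)),('ringR',(abs(x-143)<4)&(abs(y)<20)),('ringF',(abs(x-186)<4)&(abs(y)<20)),('sides',(abs(x-165)<15)&(abs(abs(y)-22)<4))):
        m&=(abs(z-zt)<10); print(nm,lab,m.sum(),np.median(z[m]).round(1),end=' | ')
    print()
d=load('scene0');P=pts(d);m=(abs(P[...,0]-505)<6)&(P[...,1]>-330)&(P[...,1]<-280);print(np.median(P[m][:,2]))
m=(abs(P[...,0]-510)<22)&(abs(P[...,1]+240)<4);print(np.median(P[m][:,2]))
E
```

```text
c3 box 97 72.4 | c3 ringR 43 71.8 | c3 ringF 46 71.9 | c3 sides 44 72.0 | 
s3 box 99 70.8 | s3 ringR 69 69.6 | s3 ringF 70 69.9 | s3 sides 93 69.9 | 
c2 box 103 102.9 | c2 ringR 37 102.4 | c2 ringF 43 102.1 | c2 sides 57 102.1 | 
s2 box 101 101.5 | s2 ringR 62 100.5 | s2 ringF 60 100.9 | s2 sides 82 101.1 | 
c1 box 117 113.7 | c1 ringR 51 113.7 | c1 ringF 47 113.3 | c1 sides 94 113.0 | 
s1 box 57 113.8 | s1 ringR 47 112.2 | s1 ringF 54 112.0 | s1 sides 43 113.4 | 
32.035678121359396
31.965258692762845
```

{"op": "play_rows", "data": {"rows": [0,-0.006,0.04,0,0,0,0,0,0.04,0,0,0,0,0,0.03,0,0,0,0,0,0,0,0,0]}}

```text
clock: 8.4
tool_pos: [561.3, 5.7, 28.0]
tcp_rot: [-0.001, 0.654, 0.757, -0.001]
wrist_force: [0.4, -0.8, -3.2]
grip_width: 0.286
```

{"op": "play_rows", "data": {"rows": [0,0,0.02,0,0,0,0,0,0.02,0,0,0,0,0,0.02,0,0,0]}}

```text
clock: 8.7
tool_pos: [562.0, 5.8, 19.8]
tcp_rot: [0.0, 0.654, 0.757, 0.0]
wrist_force: [-1.0, 0.6, -3.1]
grip_width: 0.284
```

```bash
python3 - <<'E'
from h import *
st();d=snap('side','s4');st();c=snap('scene','c4')
cv2.imwrite('pics/s4z.png',cv2.resize(d['image'][220:290,190:270,::-1],None,fx=8,fy=8,interpolation=cv2.INTER_CUBIC))
cv2.imwrite('pics/c4z.png',cv2.resize(c['image'][165:225,315:395,::-1],None,fx=9,fy=9,interpolation=cv2.INTER_CUBIC))
E
```

```text
t 8.7 p [562.    5.8  19.8] yaw 98.38 tilt [0.0002 0.    ] j [ 0.16  0.63 -0.38  1.91  0.35  0.67 -0.28] F [-1.   0.6 -3.1] M [-0.15 -0.02 -0.02] g 0.284
t 8.75 p [561.7   5.7  19.3] yaw 98.38 tilt [-0.0005 -0.0001] j [ 0.16  0.63 -0.38  1.91  0.35  0.67 -0.28] F [ 0.7  0.5 -3.4] M [-0.1   0.01  0.03] g 0.286
```

View pics/s4z.png

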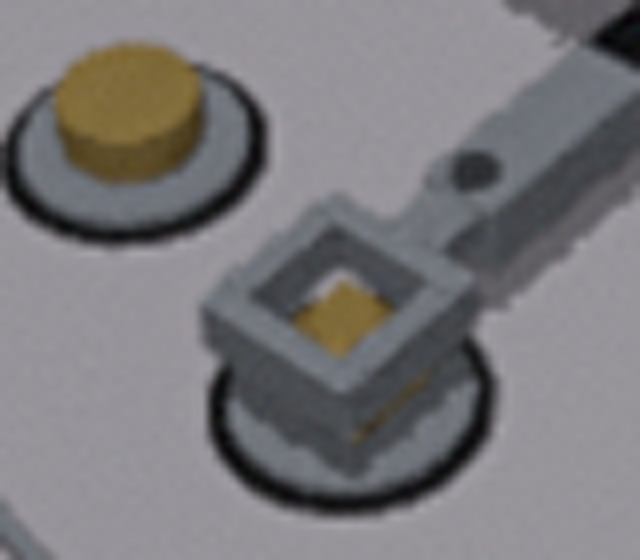

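View pics/c4z.png

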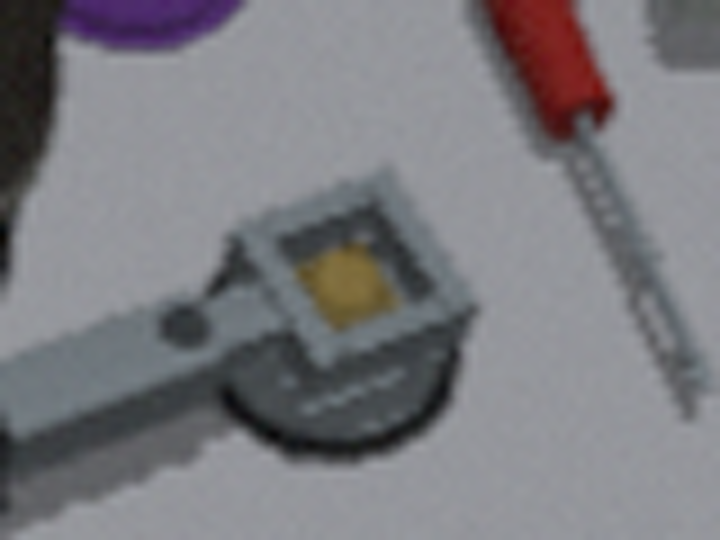

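The socket is starting over the square with no contact force. I keep lowering it.

{"op": "play_rows", "data": {"rows": [0,0,0.02,0,0,0,0,0,0.02,0,0,0,0,0,0.02,0,0,0,0,0,0,0,0,0]}}

```text
clock: 9.2
tool_pos: [561.6, 5.7, 10.5]
tcp_rot: [-0.0, 0.654, 0.757, -0.0]
wrist_force: [0.0, 0.2, -3.3]
grip_width: 0.288
```

{"op": "play_rows", "data": {"rows": [0,0,0.02,0,0,0,0,0,0.02,0,0,0,0,0,0,0,0,0]}}

```text
clock: 9.5
tool_pos: [561.7, 5.7, 4.5]
tcp_rot: [-0.0, 0.654, 0.757, -0.0]
wrist_force: [-0.2, 0.2, -3.1]
grip_width: 0.282
```

```bash
python3 - <<'E'
from h import *
st()
E
```

```text
t 9.5 p [561.7   5.7   4.5] yaw 98.39 tilt [-0.0006 -0.0001] j [ 0.15  0.65 -0.36  1.91  0.37  0.64 -0.29] F [-0.2  0.2 -3.1] M [-0.2  -0.01  0.04] g 0.282
```

{"op": "play_rows", "data": {"rows": [0,0,0.01,0,0,0,0,0,0.006,0,0,0,0,0,0,0,0,0]}}

```text
clock: 9.8
tool_pos: [561.9, 5.8, 2.5]
tcp_rot: [-0.0, 0.654, 0.757, -0.0]
wrist_force: [-0.2, 0.3, -3.4]
grip_width: 0.28
```

{"op": "play_rows", "data": {"rows": [0,0,0.004,0,0,0,0,0,0,0,0,0]}}

```text
clock: 10.0
tool_pos: [561.9, 5.8, 1.9]
tcp_rot: [0.0, 0.654, 0.757, -0.0]
wrist_force: [0.2, 0.4, -2.9]
grip_width: 0.285
```

```bash
python3 - <<'E'
from h import *
st();d=snap('side','s5');c=snap('scene','c5')
cv2.imwrite('pics/s5z.png',cv2.resize(d['image'][220:290,190:270,::-1],None,fx=8,fy=8,interpolation=cv2.INTER_CUBIC))
t=np.array([561.7,5.7]);a=98.4;u=np.array([np.cos(np.radians(a)),np.sin(np.radians(a))]);n=np.array([-u[1],u[0]])
for nm in('c5','s5'):
    P=pts(load(nm));q=P[...,:2]-t; x=q@u;y=q@n;z=P[...,2]
    for lab,m in(('box',(x>70)&(x<115)&(abs(y)<8)),('ringR',(abs(x-143)<4)&(abs(y)<20)),('ringF',(abs(x-186)<4)&(abs(y)<20)),('sides',(abs(x-165)<15)&(abs(abs(y)-22)<4))):
        m&=(abs(z-28)<10); print(nm,lab,m.sum(),np.median(z[m]).round(1),end=' | ')
E
```

```text
t 10.0 p [561.9   5.8   1.9] yaw 98.38 tilt [ 0. -0.] j [ 0.15  0.65 -0.36  1.92  0.37  0.64 -0.3 ] F [ 0.2  0.4 -2.9] M [-0.11  0.02  0.01] g 0.285
c5 box 89 29.1 | c5 ringR 34 28.3 | c5 ringF 44 28.4 | c5 sides 45 28.6 | s5 box 105 27.6 | s5 ringR 54 27.0 | s5 ringF 69 26.2 | s5 sides 82 26.7 |
```

View pics/s5z.png

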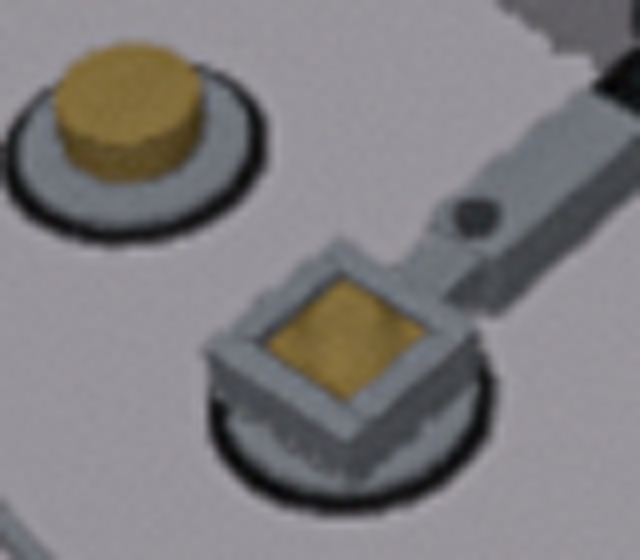

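{"op": "play_rows", "data": {"rows": [0,0,0.005,0,0,0,0,0,0,0,0,0]}}

```text
clock: 10.3
tool_pos: [562.1, 5.7, 1.6]
tcp_rot: [0.0, 0.654, 0.757, 0.0]
wrist_force: [-1.5, 0.1, 4.2]
grip_width: 0.288
```

{"op": "play_rows", "data": {"rows": [0,0,0.005,0,0,0,0,0,0,0,0,0]}}

```text
clock: 10.5
tool_pos: [562.1, 5.7, 1.6]
tcp_rot: [0.0, 0.654, 0.757, 0.0]
wrist_force: [-4.7, -1.1, 13.8]
grip_width: 0.284
```

```bash
python3 - <<'E'
from h import *
st()
E
```

```text
t 10.5 p [562.1   5.7   1.6] yaw 98.38 tilt [ 0.0006 -0.0005] j [ 0.15  0.65 -0.36  1.92  0.37  0.64 -0.3 ] F [-4.7 -1.1 13.8] M [-0.21  1.22  0.02] g 0.284
```

{"op": "play_rows", "data": {"rows": [0,0,-0.004,0,0,0,0,-0.022,0,0,0,0.0127,0,-0.022,0,0,0,0.0127,0,-0.022,0,0,0,0.0127,0,0,0,0,0,0]}}

```text
clock: 11.0
tool_pos: [552.5, 4.1, 1.6]
tcp_rot: [0.001, 0.676, 0.737, 0.0]
wrist_force: [0.2, -1.2, 7.5]
grip_width: 0.286
```

```bash
cat >> h.py <<'E'
def tq():
    p,R,o=pose();X=R.as_matrix();x=X[:,0];F=np.array(o['wrist_force']);M=np.array(o['moment'])
    for L in(120,164.5):
        r=-x*L/1000; print('torque@',L,(np.cross(r,F)+M)[2].round(2),end=' ')
    c=p[:2]+164.5*x[:2]; print('Ftool',R.inv().apply(F).round(1),'socket est',c.round(1))
E
python3 -c "
from h import *
st();tq()"
```

```text
t 11.0 p [552.5   4.1   1.6] yaw 94.88 tilt [ 0.0015 -0.0006] j [ 0.14  0.64 -0.34  1.94  0.36  0.62 -0.35] F [ 0.2 -1.2  7.5] M [-0.36  0.05  0.44] g 0.286
torque@ 120 0.46 torque@ 164.5 0.46 Ftool [-1.2  0.1 -7.5] socket est [538.5 168. ]
```

{"op": "play_rows", "data": {"rows": [0,-0.022,0,0,0,0.0127,0,-0.022,0,0,0,0.0127,0,-0.022,0,0,0,0.0127,0,0,0,0,0,0]}}

```text
clock: 11.4
tool_pos: [542.4, 3.3, 1.6]
tcp_rot: [0.001, 0.698, 0.716, 0.0]
wrist_force: [-0.0, -3.0, 7.5]
grip_width: 0.285
```

```bash
python3 -c "
from h import *
st();tq()"
```

```text
t 11.4 p [542.4   3.3   1.6] yaw 91.47 tilt [ 0.0012 -0.0009] j [ 0.13  0.63 -0.33  1.97  0.34  0.6  -0.4 ] F [-0.  -3.   7.5] M [-0.53  0.29  0.62] g 0.285
torque@ 120 0.61 torque@ 164.5 0.61 Ftool [-3.  -0.1 -7.5] socket est [538.2 167.7]
```

{"op": "play_rows", "data": {"rows": [0,-0.022,0,0,0,0.0127,0,-0.022,0,0,0,0.0127,0,-0.022,0,0,0,0.0127,0,0,0,0,0,0]}}

```text
clock: 11.8
tool_pos: [532.7, 3.3, 1.6]
tcp_rot: [0.001, 0.719, 0.695, 0.0]
wrist_force: [-0.9, -2.0, 7.5]
grip_width: 0.281
```

```bash
python3 -c "
from h import *
st();tq()"
```

```text
t 11.8 p [532.7   3.3   1.6] yaw 88.06 tilt [ 0.0015 -0.0009] j [ 0.12  0.61 -0.31  1.99  0.33  0.58 -0.45] F [-0.9 -2.   7.5] M [-0.5   0.16  0.73] g 0.281
torque@ 120 0.63 torque@ 164.5 0.6 Ftool [-2.1 -0.8 -7.5] socket est [538.2 167.7]
```

{"op": "play_rows", "data": {"rows": [0,-0.022,0,0,0,0.0127,0,-0.022,0,0,0,0.0127,0,0,0,0,0,0]}}

```text
clock: 12.1
tool_pos: [526.1, 3.7, 1.6]
tcp_rot: [0.001, 0.733, 0.681, 0.0]
wrist_force: [0.1, -2.7, 7.2]
grip_width: 0.285
```

```bash
python3 -c "
from h import *
st();tq()"
```

```text
t 12.1 p [526.1   3.7   1.6] yaw 85.77 tilt [ 0.0016 -0.0008] j [ 0.11  0.61 -0.3   2.01  0.32  0.57 -0.49] F [ 0.1 -2.7  7.2] M [-0.48  0.13  0.7 ] g 0.285
torque@ 120 0.73 torque@ 164.5 0.74 Ftool [-2.7  0.3 -7.2] socket est [538.3 167.7]
```

{"op": "play_rows", "data": {"rows": [0,-0.022,0,0,0,0.0127,0,-0.022,0,0,0,0.0127,0,0,0,0,0,0]}}

```text
clock: 12.4
tool_pos: [519.5, 4.2, 1.6]
tcp_rot: [0.001, 0.746, 0.666, 0.0]
wrist_force: [0.0, -2.7, 7.9]
grip_width: 0.285
```

```bash
python3 -c "
from h import *
st();tq()"
```

```text
t 12.4 p [519.5   4.2   1.6] yaw 83.49 tilt [ 0.0015 -0.0007] j [ 0.1   0.6  -0.29  2.03  0.31  0.56 -0.52] F [ 0.  -2.7  7.9] M [-0.53  0.1   0.69] g 0.285
torque@ 120 0.73 torque@ 164.5 0.74 Ftool [-2.7  0.3 -7.9] socket est [538.2 167.7]
```

{"op": "play_rows", "data": {"rows": [0,-0.022,0,0,0,0.0127,0,0,0,0,0,0]}}

```text
clock: 12.6
tool_pos: [516.4, 4.6, 1.6]
tcp_rot: [0.001, 0.753, 0.658, 0.0]
wrist_force: [0.1, -2.6, 6.4]
grip_width: 0.285
```

```bash
python3 -c "
from h import *
st();tq()"
```

```text
t 12.6 p [516.4   4.6   1.6] yaw 82.34 tilt [ 0.0017 -0.0007] j [ 0.1   0.59 -0.28  2.04  0.31  0.55 -0.54] F [ 0.1 -2.6  6.4] M [-0.53 -0.    0.7 ] g 0.285
torque@ 120 0.76 torque@ 164.5 0.78 Ftool [-2.5  0.5 -6.4] socket est [538.3 167.6]
```

{"op": "play_rows", "data": {"rows": [0,-0.022,0,0,0,0.0127,0,0,0,0,0,0]}}

```text
clock: 12.8
tool_pos: [513.2, 5.1, 1.6]
tcp_rot: [0.001, 0.759, 0.651, 0.0]
wrist_force: [-0.7, -3.0, 7.1]
grip_width: 0.285
```

```bash
python3 -c "
from h import *
st();tq()"
```

```text
t 12.8 p [513.2   5.1   1.6] yaw 81.2 tilt [ 0.0018 -0.0007] j [ 0.09  0.59 -0.28  2.04  0.3   0.54 -0.56] F [-0.7 -3.   7.1] M [-0.55 -0.01  0.72] g 0.285
torque@ 120 0.7 torque@ 164.5 0.68 Ftool [-3.1 -0.2 -7.1] socket est [538.3 167.6]
```

{"op": "play_rows", "data": {"rows": [0,-0.022,0,0,0,0.0127,0,0,0,0,0,0]}}

```text
clock: 13.0
tool_pos: [510.3, 5.5, 1.6]
tcp_rot: [0.001, 0.766, 0.643, 0.001]
wrist_force: [3.1, -3.0, 6.1]
grip_width: 0.284
```

```bash
python3 -c "
from h import *
st();tq()"
```

```text
t 13.0 p [510.3   5.5   1.6] yaw 80.05 tilt [ 0.0026 -0.0006] j [ 0.09  0.59 -0.27  2.05  0.3   0.54 -0.57] F [ 3.1 -3.   6.1] M [-0.81 -0.48  0.92] g 0.284
torque@ 120 1.35 torque@ 164.5 1.51 Ftool [-2.4  3.6 -6.1] socket est [538.8 167.5]
```

Torque at the pivot has jumped, so the plug is seated at a yaw of about 80°. Next come small steps about the pivot.

{"op": "play_rows", "data": {"rows": [0,-0.018,0,0,0,0.0127,0,0,0,0,0,0]}}

```text
clock: 13.2
tool_pos: [508.0, 5.9, 1.6]
tcp_rot: [0.001, 0.772, 0.635, 0.001]
wrist_force: [3.6, -4.5, 4.6]
grip_width: 0.286
```

```bash
python3 -c "
from h import *
st();tq()"
```

```text
t 13.2 p [508.    5.9   1.6] yaw 78.89 tilt [ 0.0029 -0.0006] j [ 0.08  0.58 -0.27  2.06  0.29  0.53 -0.59] F [ 3.6 -4.5  4.6] M [-0.8  -0.6   0.93] g 0.286
torque@ 120 1.46 torque@ 164.5 1.66 Ftool [-3.7  4.5 -4.5] socket est [539.6 167.4]
```

{"op": "play_rows", "data": {"rows": [0,-0.018,0,0,0,0.0127,0,0,0,0,0,0]}}

```text
clock: 13.4
tool_pos: [505.5, 6.5, 1.6]
tcp_rot: [0.001, 0.779, 0.628, 0.001]
wrist_force: [2.8, -4.6, 5.0]
grip_width: 0.282
```

```bash
python3 -c "
from h import *
st();tq()
d=snap('side','s6');c=snap('scene','c6')
cv2.imwrite('pics/c6z.png',cv2.resize(c['image'][165:245,275:395,::-1],None,fx=6,fy=6,interpolation=cv2.INTER_CUBIC))"
```

```text
t 13.4 p [505.5   6.5   1.6] yaw 77.74 tilt [ 0.0031 -0.0005] j [ 0.08  0.58 -0.26  2.06  0.29  0.53 -0.61] F [ 2.8 -4.6  5. ] M [-0.83 -0.74  0.8 ] g 0.282
torque@ 120 1.24 torque@ 164.5 1.4 Ftool [-3.9  3.7 -5. ] socket est [540.4 167.2]
```

View pics/c6z.png

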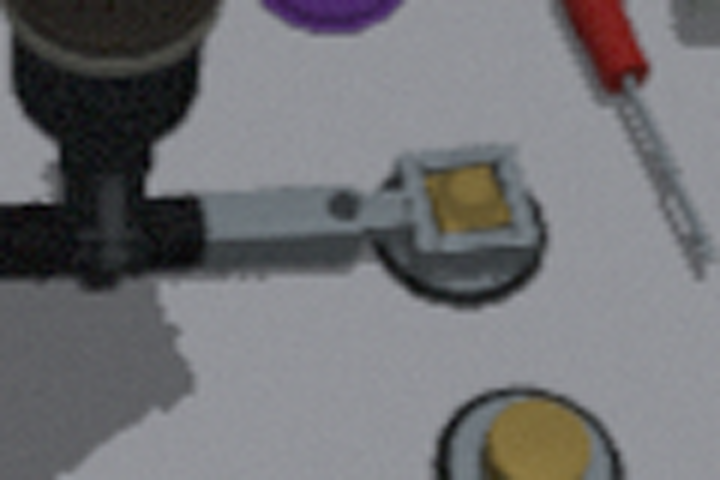

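{"op": "play_rows", "data": {"rows": [0,-0.017,0,0,0,0.0127,0,-0.017,0,0,0,0.0127,0,0,0,0,0,0]}}

```text
clock: 13.8
tool_pos: [500.7, 7.6, 1.6]
tcp_rot: [0.001, 0.791, 0.612, 0.001]
wrist_force: [5.4, -4.0, 3.2]
grip_width: 0.282
```

```bash
python3 -c "
from h import *
st();tq()"
```

```text
t 13.8 p [500.7   7.6   1.6] yaw 75.44 tilt [ 0.0034 -0.0004] j [ 0.06  0.57 -0.25  2.08  0.28  0.52 -0.64] F [ 5.4 -4.   3.2] M [-0.81 -0.84  0.7 ] g 0.282
torque@ 120 1.45 torque@ 164.5 1.73 Ftool [-2.5  6.3 -3.2] socket est [542.  166.8]
```

```bash
python3 -c "
from h import *
d=snap('side','s7');c=snap('scene','c7')
cv2.imwrite('pics/c7z.png',cv2.resize(c['image'][175:225,300:380,::-1],None,fx=10,fy=10,interpolation=cv2.INTER_CUBIC))
cv2.imwrite('pics/s7z.png',cv2.resize(d['image'][215:290,200:300,::-1],None,fx=8,fy=8,interpolation=cv2.INTER_CUBIC))"
```

```text
(no output)
```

View pics/c7z.png

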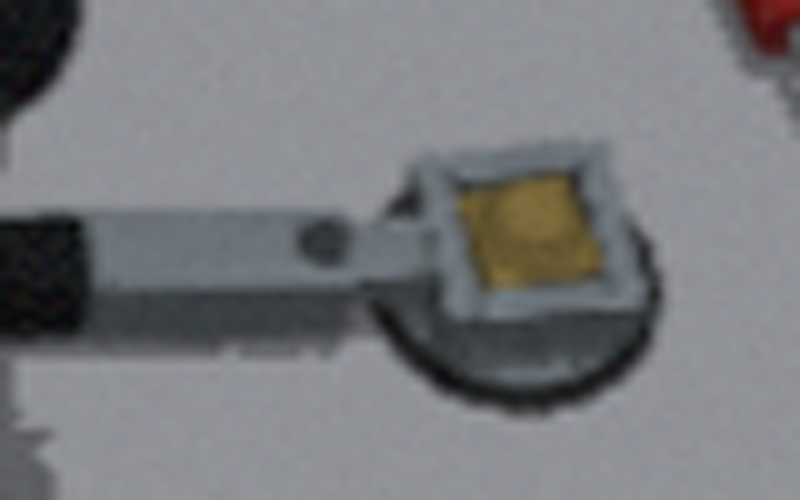

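View pics/s7z.png

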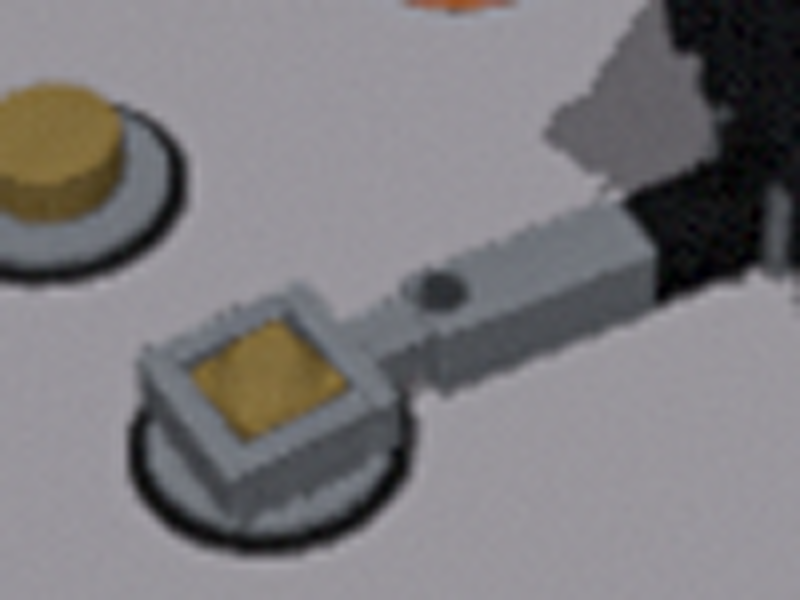

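```bash
python3 -c "
from h import *
c=load('c7');s=load('s7')
def a(d,x0,y0,k,p,q,z=28):
    A=ray(d,x0+(p[0]+.5)/k-.5,y0+(p[1]+.5)/k-.5,z);B=ray(d,x0+(q[0]+.5)/k-.5,y0+(q[1]+.5)/k-.5,z);return np.degrees(np.arctan2(*(B-A)[1::-1])).round(1)
print('scene head',a(c,300,175,10,(420,158),(603,143)),a(c,300,175,10,(450,318),(640,305)),'handle',a(c,300,175,10,(90,212),(340,212)),a(c,300,175,10,(90,292),(345,285)))
print('side head',a(s,200,215,8,(395,395),(237,480)),a(s,200,215,8,(295,285),(143,358)),'handle',a(s,200,215,8,(655,250),(440,335)),a(s,200,215,8,(615,200),(410,272)))"
```

```text
scene head 80.2 79.1 handle 74.6 76.4
side head 83.8 82.2 handle 76.0 73.8
```

Wrench gave (kink about 0.08 rad, torque flat around 1.4 N m). Stopping and easing back into the socket play.

{"op": "play_rows", "data": {"rows": [0,0.018,0,0,0,-0.0127,0,0.018,0,0,0,-0.0127,0,0.018,0,0,0,-0.0127,0,0.018,0,0,0,-0.0127,0,0,0,0,0,0]}}

```text
clock: 14.4
tool_pos: [509.7, 5.5, 1.6]
tcp_rot: [0.0, 0.766, 0.643, 0.0]
wrist_force: [-1.5, -2.4, 10.6]
grip_width: 0.282
```

```bash
python3 -c "
from h import *
st();tq()"
```

```text
t 14.4 p [509.7   5.5   1.6] yaw 80.08 tilt [ 0.0005 -0.0003] j [ 0.09  0.59 -0.27  2.05  0.3   0.54 -0.57] F [-1.5 -2.4 10.6] M [-0.42  0.35  0.64] g 0.282
torque@ 120 0.51 torque@ 164.5 0.46 Ftool [ -2.7  -1.  -10.6] socket est [538.1 167.6]
```

{"op": "play_rows", "data": {"rows": [0,0.022,-0.004,0,0,-0.0127,0,0.022,0,0,0,-0.0127,0,0,0,0,0,0]}}

```text
clock: 14.7
tool_pos: [515.4, 4.7, 1.6]
tcp_rot: [-0.001, 0.753, 0.658, -0.001]
wrist_force: [-3.6, -1.1, 6.4]
grip_width: 0.284
```

```bash
python3 -c "
from h import *
st();tq()"
```

```text
t 14.7 p [515.4   4.7   1.6] yaw 82.37 tilt [-0.0015  0.0001] j [ 0.1   0.59 -0.29  2.03  0.3   0.55 -0.54] F [-3.6 -1.1  6.4] M [-0.06  0.6   0.13] g 0.284
torque@ 120 -0.28 torque@ 164.5 -0.44 Ftool [-1.5 -3.5 -6.4] socket est [537.3 167.7]
```

{"op": "play_rows", "data": {"rows": [0,-0.008,-0.01,0,0,0.0046,0,0,-0.01,0,0,0,0,0,0,0,0,0]}}

```text
clock: 15.0
tool_pos: [514.3, 4.8, 4.2]
tcp_rot: [-0.0, 0.755, 0.656, -0.0]
wrist_force: [0.3, 1.6, -7.8]
grip_width: 0.285
```

```bash
python3 -c "
from h import *
st();tq()"
```

```text
t 15.0 p [514.3   4.8   4.2] yaw 81.97 tilt [-0.0012 -0.    ] j [ 0.1   0.59 -0.29  2.04  0.3   0.56 -0.54] F [ 0.3  1.6 -7.8] M [-0.55  0.03  0.06] g 0.285
torque@ 120 0.07 torque@ 164.5 0.07 Ftool [1.6 0.1 7.8] socket est [537.3 167.7]
```

{"op": "play_rows", "data": {"rows": [0,0,-0.02,0,0,0,0,0,-0.02,0,0,0,0,0,0,0,0,0]}}

```text
clock: 15.3
tool_pos: [514.7, 5.1, 10.9]
tcp_rot: [-0.0, 0.755, 0.656, -0.0]
wrist_force: [0.9, 2.5, -9.2]
grip_width: 0.285
```

```bash
python3 -c "
from h import *
st();tq()"
```

```text
t 15.3 p [514.7   5.1  10.9] yaw 82.01 tilt [-0.0002  0.0002] j [ 0.1   0.58 -0.29  2.03  0.3   0.57 -0.53] F [ 0.9  2.5 -9.2] M [-0.36  0.2   0.26] g 0.285
torque@ 120 0.32 torque@ 164.5 0.34 Ftool [2.6 0.5 9.2] socket est [537.6 168. ]
```

{"op": "play_rows", "data": {"rows": [0.005,0.01,-0.01,0,0,-0.006,0,0,-0.01,0,0,0,0,0,0,0,0,0]}}

```text
clock: 15.6
tool_pos: [516.4, 5.0, 13.9]
tcp_rot: [0.0, 0.752, 0.659, -0.0]
wrist_force: [-1.6, -0.2, -4.8]
grip_width: 0.28
```

```bash
python3 -c "
from h import *
st();tq()"
```

```text
t 15.6 p [516.4   5.   13.9] yaw 82.5 tilt [-0.     -0.0004] j [ 0.11  0.57 -0.3   2.03  0.29  0.58 -0.52] F [-1.6 -0.2 -4.8] M [-0.39  0.41  0.24] g 0.28
torque@ 120 0.05 torque@ 164.5 -0.02 Ftool [-0.4 -1.6  4.8] socket est [537.9 168.1]
```

Forces are small now, so I continue up.

{"op": "play_rows", "data": {"rows": [0,0,-0.025,0,0,0,0,0,-0.025,0,0,0,0,0,-0.03,0,0,0,0,0,-0.04,0,0,0,0,0,-0.05,0,0,0]}}

```text
clock: 16.1
tool_pos: [517.1, 5.3, 39.9]
tcp_rot: [0.0, 0.752, 0.659, 0.0]
wrist_force: [0.5, 0.2, -3.9]
grip_width: 0.282
```

{"op": "play_rows", "data": {"rows": [0,0,-0.1,0,0,0,0,0,-0.1,0,0,0,0,0,-0.1,0,0,0,0,0,-0.05,0,0,0,0,0,0,0,0,0]}}

```text
clock: 16.6
tool_pos: [517.5, 5.3, 93.0]
tcp_rot: [0.001, 0.752, 0.659, 0.001]
wrist_force: [0.3, -0.4, -2.9]
grip_width: 0.289
```

```bash
python3 -c "
from h import *
st();c=snap('scene','c8');snap('wrist','w8')
d=snap('side','s8')
cv2.imwrite('pics/s8z.png',cv2.resize(d['image'][170:310,170:350,::-1],None,fx=4,fy=4,interpolation=cv2.INTER_CUBIC))
plan([505.05,-383.5,90],88.1,10)"
```

```text
t 16.6 p [517.5   5.3  93. ] yaw 82.49 tilt [0.0028 0.0001] j [ 0.15  0.45 -0.35  1.97  0.22  0.75 -0.46] F [ 0.3 -0.4 -2.9] M [-0.13  0.02 -0.08] g 0.289
n 10
[-0.2579, 0.0265, 0.0008, -0.0, 0.0, -0.0062, -0.2581, 0.024, 0.0008, -0.0, 0.0, -0.0062, -0.2583, 0.0214, 0.0008, -0.0, 0.0, -0.0062, -0.2585, 0.0189, 0.0008, -0.0, 0.0, -0.0062, -0.2587, 0.0164, 0.0008, -0.0, 0.0, -0.0062]
[-0.2588, 0.0138, 0.0008, -0.0, 0.0, -0.0062, -0.259, 0.0113, 0.0008, -0.0, 0.0, -0.0062, -0.2591, 0.0088, 0.0008, -0.0, 0.0, -0.0062, -0.2591, 0.0063, 0.0008, -0.0, 0.0, -0.0062, -0.2592, 0.0037, 0.0008, -0.0, 0.0, -0.0062]
```

View pics/s8z.png

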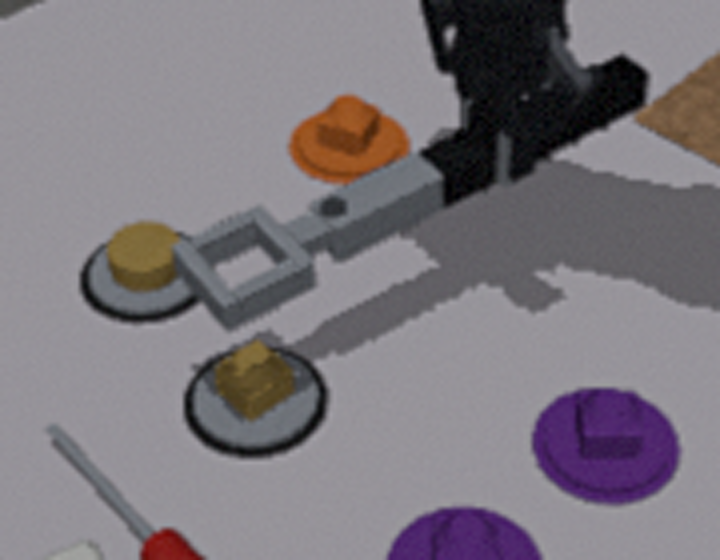

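View pics/c8.png

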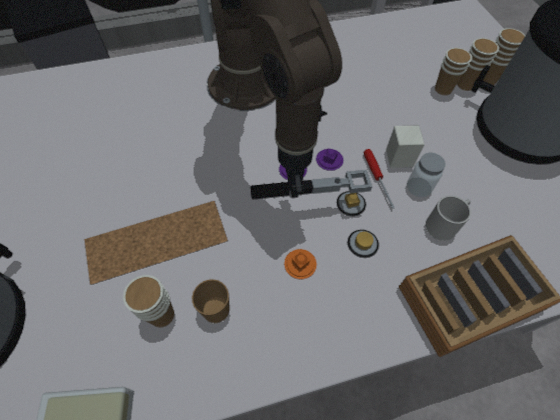

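{"op": "play_rows", "data": {"rows": [-0.258,0.0265,0,0,0,-0.0062,-0.258,0.024,0,0,0,-0.0062,-0.258,0.021,0,0,0,-0.0062,-0.258,0.019,0,0,0,-0.0062,-0.259,0.016,0,0,0,-0.0062]}}

```text
clock: 17.25
tool_pos: [510.2, -190.3, 90.8]
tcp_rot: [-0.001, 0.735, 0.678, -0.0]
wrist_force: [0.8, -0.7, -2.8]
grip_width: 0.286
```

{"op": "play_rows", "data": {"rows": [-0.259,0.014,0,0,0,-0.0062,-0.259,0.011,0,0,0,-0.0062,-0.259,0.009,0,0,0,-0.0062,-0.259,0.006,0,0,0,-0.0062,-0.259,0.004,0,0,0,-0.0062]}}

```text
clock: 17.75
tool_pos: [504.6, -384.6, 90.5]
tcp_rot: [-0.001, 0.719, 0.695, -0.0]
wrist_force: [0.7, 0.5, -4.1]
grip_width: 0.283
```

{"op": "play_rows", "data": {"rows": [0,0,0.1,0,0,0,0,0,0.15,0,0,0,0,0,0.12,0,0,0,0,0,0,0,0,0,0,0,0,0,0,0]}}

```text
clock: 18.25
tool_pos: [505.1, -382.8, 35.6]
tcp_rot: [-0.001, 0.719, 0.695, -0.0]
wrist_force: [-0.5, -0.5, -2.4]
grip_width: 0.286
```

```bash
python3 -c "
from h import *
st();tq();plan([505.05,-383.5,6],88.1,3)"
```

```text
t 18.25 p [ 505.1 -382.8   35.6] yaw 88.1 tilt [-0.0012  0.0009] j [ 0.76  0.68 -0.3   1.71  0.27  0.79  0.3 ] F [-0.5 -0.5 -2.4] M [-0.12 -0.02  0.06] g 0.286
torque@ 120 0.01 torque@ 164.5 -0.01 Ftool [-0.5 -0.4  2.4] socket est [ 510.5 -218.4]
n 3
[-0.0017, 0.0001, 0.0657, -0.0003, -0.0002, 0.0, -0.0017, 0.0001, 0.0657, -0.0003, -0.0002, 0.0, -0.0016, 0.0001, 0.0657, -0.0003, -0.0002, 0.0]
```

{"op": "play_rows", "data": {"rows": [0,0,0.06,0,0,0,0,0,0.06,0,0,0,0,0,0.045,0,0,0,0,0,0.02,0,0,0,0,0,0,0,0,0]}}

```text
clock: 18.75
tool_pos: [505.2, -383.3, 8.5]
tcp_rot: [-0.0, 0.719, 0.695, -0.0]
wrist_force: [-2.2, 0.3, 2.1]
grip_width: 0.286
```

{"op": "play_rows", "data": {"rows": [0,0,0.007,0,0,0,0,0,0,0,0,0]}}

```text
clock: 18.95
tool_pos: [505.3, -383.4, 7.9]
tcp_rot: [0.0, 0.719, 0.695, -0.0]
wrist_force: [-2.9, 0.6, 5.3]
grip_width: 0.286
```

```bash
python3 -c "
from h import *
st();tq()"
```

```text
t 18.95 p [ 505.3 -383.4    7.9] yaw 88.09 tilt [ 0.0001 -0.0003] j [ 0.76  0.71 -0.29  1.73  0.28  0.74  0.29] F [-2.9  0.6  5.3] M [0.92 0.57 0.31] g 0.286
torque@ 120 -0.04 torque@ 164.5 -0.17 Ftool [ 0.5 -2.9 -5.3] socket est [ 510.8 -219. ]
```

{"op": "play_rows", "data": {"rows": [0,0,0.007,0,0,0,0,0,0.004,0,0,0,0,0,0,0,0,0]}}

```text
clock: 19.25
tool_pos: [505.3, -383.7, 6.1]
tcp_rot: [0.0, 0.719, 0.695, -0.0]
wrist_force: [-2.6, -2.3, 5.5]
grip_width: 0.281
```

```bash
python3 -c "
from h import *
st();tq()"
```

```text
t 19.25 p [ 505.3 -383.7    6.1] yaw 88.08 tilt [ 0.0003 -0.0007] j [ 0.76  0.72 -0.29  1.73  0.28  0.73  0.29] F [-2.6 -2.3  5.5] M [0.5  0.62 0.35] g 0.281
torque@ 120 0.04 torque@ 164.5 -0.07 Ftool [-2.4 -2.6 -5.5] socket est [ 510.8 -219.3]
```

Level and lightly on the mat. I release it now.

{"op": "play_rows", "data": {"rows": [0,0,0,0,0,0,0,0,0,0,0,0,0,0,0,0,0,0,0,0,0,0,0,0,0,0,0,0,0,0], "gripper": 1.0}}

```text
clock: 19.75
tool_pos: [505.4, -383.2, 5.7]
tcp_rot: [0.0, 0.719, 0.695, 0.0]
wrist_force: [-0.3, -0.4, 0.1]
grip_width: 0.997
```

{"op": "play_rows", "data": {"rows": [0,0,0,0,0,0,0,0,-0.05,0,0,0,0,0,-0.2,0,0,0,0,0,-0.3,0,0,0,0,0,-0.3,0,0,0]}}

```text
clock: 20.25
tool_pos: [504.9, -382.9, 134.8]
tcp_rot: [-0.001, 0.719, 0.695, 0.0]
wrist_force: [0.6, -0.0, 0.4]
grip_width: 1.0
```

{"op": "play_rows", "data": {"rows": [0,0,-0.3,0,0,0,-0.1,0,-0.1,0,0,0,0,0,0,0,0,0,0,0,0,0,0,0,0,0,0,0,0,0]}}

```text
clock: 20.75
tool_pos: [504.1, -397.2, 191.8]
tcp_rot: [-0.001, 0.719, 0.695, -0.0]
wrist_force: [0.4, -0.4, -0.8]
grip_width: 0.996
```

```bash
python3 -c "
from h import *
st();snap('wrist','w9');c=snap('scene','c9');d=snap('side','s9')
cv2.imwrite('pics/s9z.png',cv2.resize(d['image'][145:220,325:435,::-1],None,fx=7,fy=7,interpolation=cv2.INTER_CUBIC))
cv2.imwrite('pics/c9z.png',cv2.resize(c['image'][180:260,320:400,::-1],None,fx=7,fy=7,interpolation=cv2.INTER_CUBIC))
for n in('c9','s9'):
    P=pts(load(n))
    for nm,m in(('tail',(abs(P[...,0]-502)<5)&(abs(P[...,1]+465)<12)),('box',(abs(P[...,0]-507)<5)&(abs(P[...,1]+305)<20)),('ring',(abs(P[...,0]-510)<20)&(abs(P[...,1]+242)<3))): print(n,nm,np.median(P[m][:,2]).round(1))
"
```

```text
t 20.75 p [ 504.1 -397.2  191.8] yaw 88.12 tilt [-0.0019  0.0017] j [ 0.81  0.52 -0.34  1.55  0.19  1.1   0.39] F [ 0.4 -0.4 -0.8] M [-0.   -0.02 -0.04] g 0.996
c9 tail 32.1
c9 box 32.4
c9 ring 31.9
s9 tail 30.5
s9 box 31.3
s9 ring 26.8
```

View pics/w9.png

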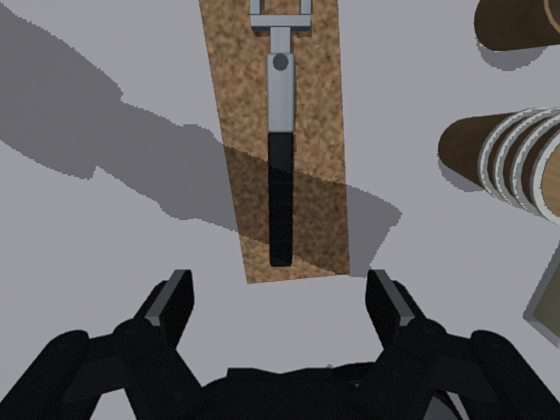

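View pics/c9.png

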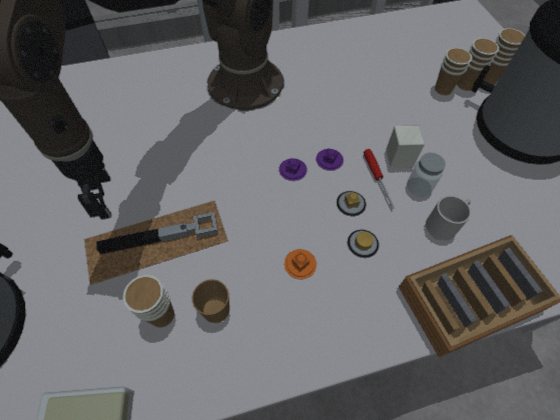

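View pics/s9z.png

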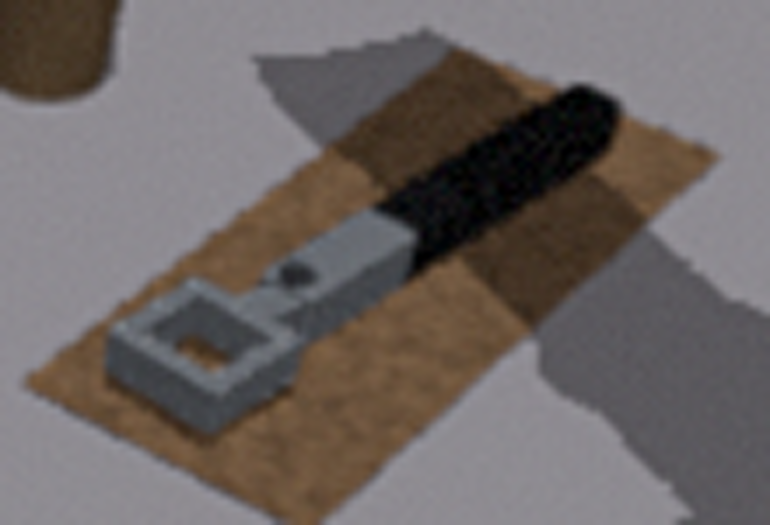

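View pics/c9z.png

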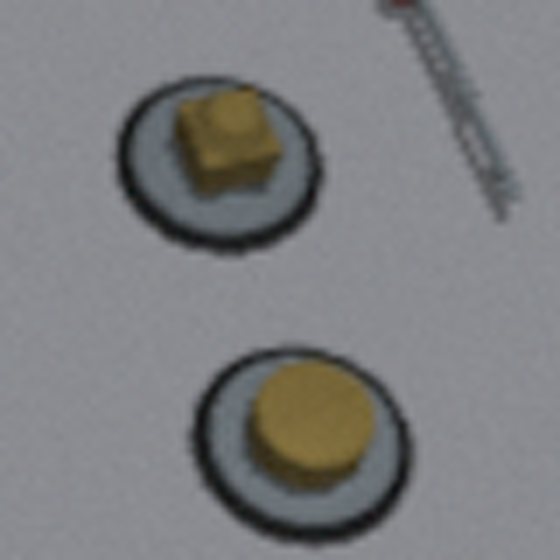

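```bash
python3 -c "
from h import *
ims=[cv2.resize(load(n)['image'][180:220,330:375,::-1],None,fx=8,fy=8,interpolation=cv2.INTER_CUBIC) for n in('c7','c9')]
cv2.imwrite('pics/cmp.png',np.hstack(ims))
ims=[cv2.resize(load(n)['image'][240:290,205:265,::-1],None,fx=6,fy=6,interpolation=cv2.INTER_CUBIC) for n in('s7','s9')]
cv2.imwrite('pics/cmp2.png',np.hstack(ims))"
```

```text
(no output)
```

View pics/cmp.png

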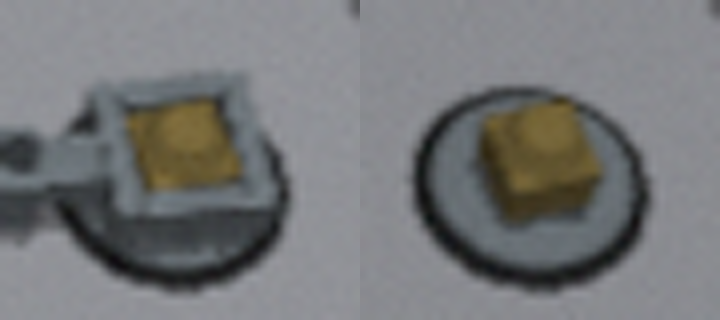

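View pics/cmp2.png

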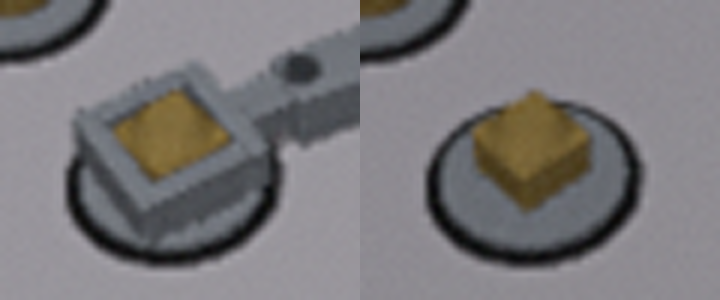

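```bash
python3 -c "
from h import *
def a(d,x0,y0,k,P,z=28):
    W=[ray(d,x0+(p[0]+.5)/k-.5,y0+(p[1]+.5)/k-.5,z)[:2] for p in P]
    return [float((np.degrees(np.arctan2(*(W[i+1]-W[i])[::-1]))%90).round(1)) for i in range(len(W)-1)]
c7,c9,s7,s9,c0=[load(n) for n in('c7','c9','s7','s9','scene0')]
print('seated',a(c7,330,180,8,[(128,112),(150,188),(242,180)]),a(s7,205,240,6,[(112,130),(158,178),(230,132)]))
print('now',a(c9,330,180,8,[(122,125),(150,190),(238,172)]),a(s9,205,240,6,[(115,140),(167,180),(230,140)]))
plan([536,154,200],90,11)"
```

```text
seated [83.0, 80.4] [85.9, 89.3]
now [89.6, 87.8] [3.8, 89.0]
n 11
[0.3346, 0.0082, -0.0044, -0.0001, -0.0001, -0.0019, 0.3346, 0.0092, -0.0044, -0.0001, -0.0001, -0.0019, 0.3346, 0.0102, -0.0045, -0.0001, -0.0001, -0.0019, 0.3345, 0.0112, -0.0045, -0.0001, -0.0001, -0.0019, 0.3345, 0.0122, -0.0046, -0.0001, -0.0001, -0.0019]
[0.3344, 0.0132, -0.0046, -0.0001, -0.0001, -0.0019, 0.3344, 0.0142, -0.0046, -0.0001, -0.0001, -0.0019, 0.3344, 0.0152, -0.0047, -0.0001, -0.0001, -0.0019, 0.3343, 0.0162, -0.0047, -0.0001, -0.0001, -0.0019, 0.3343, 0.0171, -0.0048, -0.0001, -0.0001, -0.0019]
[0.3342, 0.0181, -0.0048, -0.0001, -0.0001, -0.0019]
```

Corner picks are coarse here, so I take a proper look at the plug from the wrist to check it wasn't slackened. There is plenty of time.

{"op": "play_rows", "data": {"rows": [0.33,0.01,-0.005,0,0,0,0.33,0.01,-0.005,0,0,0,0.33,0.01,-0.005,0,0,0,0.33,0.01,-0.005,0,0,0,0.33,0.012,-0.005,0,0,0]}}

```text
clock: 21.4
tool_pos: [520.4, -148.9, 196.5]
tcp_rot: [-0.0, 0.719, 0.695, -0.0]
wrist_force: [1.2, -0.5, -0.2]
grip_width: 1.005
```

{"op": "play_rows", "data": {"rows": [0.33,0.013,-0.005,0,0,0,0.33,0.014,-0.005,0,0,0,0.33,0.015,-0.005,0,0,0,0.33,0.016,-0.005,0,0,0,0.33,0.016,-0.005,0,0,0]}}

```text
clock: 21.9
tool_pos: [539.7, 97.9, 200.3]
tcp_rot: [-0.0, 0.719, 0.695, -0.0]
wrist_force: [0.8, 0.7, -0.2]
grip_width: 1.002
```

{"op": "play_rows", "data": {"rows": [0.3,0,0,0,0,0,0,0,0,0,0,0,0,0,0,0,0,0,0,0,0,0,0,0]}}

```text
clock: 22.3
tool_pos: [541.6, 139.4, 200.1]
tcp_rot: [0.0, 0.719, 0.695, -0.001]
wrist_force: [0.4, -0.5, 0.0]
grip_width: 1.0
```

```bash
python3 - <<'E'
from h import *
st();d=snap('wrist','w10');im=d['image']
q=proj(d,[537.7,168.6,28]);x0,y0=int(q[0])-42,int(q[1])-48;print(x0,y0)
cv2.imwrite('pics/w10z.png',cv2.resize(im[y0:y0+85,x0:x0+85,::-1],None,fx=7,fy=7,interpolation=cv2.INTER_CUBIC))
E
```

```text
t 22.3 p [541.6 139.4 200.1] yaw 88.02 tilt [-0.001  -0.0012] j [ 0.02  0.41 -0.5   1.74  0.22  1.05 -0.59] F [ 0.4 -0.5  0. ] M [ 0.03 -0.04 -0.04] g 1.0
231 114
```

View pics/w10z.png

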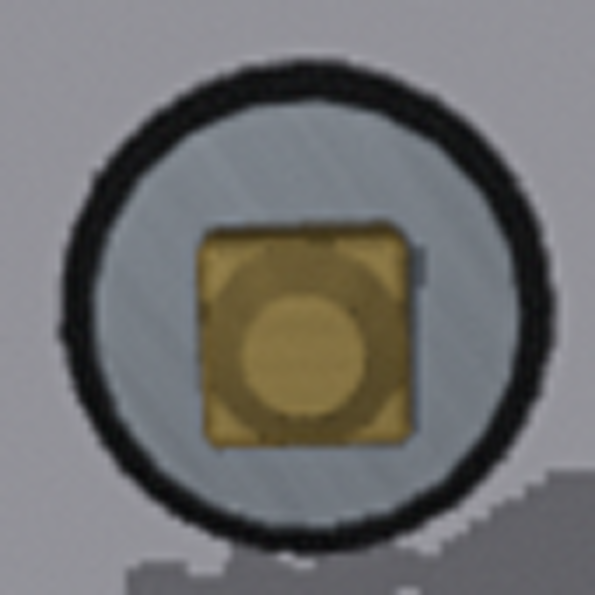

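```bash
python3 - <<'E'
from h import *
d=load('w10')
f=lambda x,y,z:ray(d,231+(x+.5)/7-.5,114+(y+.5)/7-.5,z)[:2]
c=[f(*p,28) for p in [(197,243),(408,236),(413,443),(204,446)]]
print(np.mean(c,0))
for i in range(4): e=c[(i+1)%4]-c[i];print((np.degrees(np.arctan2(e[1],e[0]))%90).round(1),np.linalg.norm(e).round(1))
E
```

```text
[537.95404213 168.4231117 ]
89.9 31.0
90.0 31.0
88.8 31.7
88.7 30.4
```

The plug reads about 89.3° (it started at 98.4°). That fits the head at contact (about 81–82°) plus the socket play, so it has not slackened. I hand in now.

```bash
python3 -c "
from h import *
print(bot.finish_job());st()"
```

```text
the job is handed in; nothing more can be done
None
the job is handed in; nothing more can be done
```

The drain plug is tightened and the wrench is back on its mat, released; I handed the job in at about 22 s of the 67 s allowed.

- **Tightening:** I put the socket fully down over the plug until the handle's underside touched the table. Then I turned clockwise until the plug hit its seat and the wrench gave. The handle had kinked about 0.08 rad of its 0.32 rad range, with torque level at 1.3 to 1.45 N m. I stopped there, eased it straight and lifted it off.
- **Plug angle:** The wrist camera shows the plug turned about 9° (0.16 rad) clockwise from where it started. This agrees to within 1 to 2° with where the wrench reached the seat, allowing for the socket's play. Coarse corner picks from the scene and side images disagreed: they suggested the plug went back 4 to 7° after seating. I put that down to the socket hiding the plug's edges, because the lift-off readings showed no loosening torque above the plug's friction.
- **Lifting off:** There was some light drag, up to about 9 N on the wrist, and the wrench tipped slightly in the grip. I levelled it against the mat before letting go.
- **Last checks:** The wrench lies flat on its mat, where it started. The scene camera's heights are even at 32 mm along it. The side camera read 31 mm on the handle and 27 mm at one head spot, which I did not follow up. Everything else looks unmoved, and the wrist force was near zero.

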